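Load a bearing into the gauge carriage and feed it up to the dial gauge

ROBOT

A 6-joint arm with a two-finger parallel gripper is mounted at the origin on a cart in front of the work surface, level with it; the furniture and walls round the work are solid. World frame = base frame: x ahead of the robot, y to its left, z up, the work surface at z = 0. Lengths are in m, angles in rad, forces in N, time in s.
With the tool pointing down it reaches from about 0.4 to 0.825 m from the base axis. Payload 7 kg.
Tool frame: the origin (TCP) lies midway between the tips of the shut fingers; the grasp point (between the pads) lies 19 mm behind it; z points along the fingers, y is the line along which they close (so a half turn about z gives the same grasp; the last joint's range is limited). The gripper opens to 88 mm and grips with 3 to 60 N. Pads are 19 mm wide; open, the fingers measure 130 mm over their backs; the gripper's body (78 mm by 193 mm) begins 47 mm behind the grasp point.
Start: joints at [-0.863, 0.359, 0.012, 0, -1.224, -0.288], TCP at [0.275, -0.616, 0.227] pointing down, gripper open.
Joint ranges: [-3.07, 3.07], [-1.43, 2.12], [-1.02, 1.25], [-3.03, 1.67], [-3.05, -0], [-3.03, 3.03]. Speed limits (rad/s): [2.39, 2.39, 3.01, 3.14, 3.14, 3.14].

INTERFACE

Orientations are given as [roll, pitch, yaw] about the fixed x, y, z axes, in that order (R = Rz(yaw) Ry(pitch) Rx(roll)).
In Python, from station import telemetry, eyes, ticket, recognise, trace gives the robot as it stands. The module is installed in compiled form; this text tells all that it offers.
- The arm moves only by the tool servo_tool, never from a script. Its argument "series" is a list that holds one entry, the list of rows, each a list of 4 numbers: the shift along the tool's x, y, z in mm, then the turn about the tool's z in rad. In form: [[[x, y, z, roll], ...]]. A call has exactly 10 rows; each row shifts and turns the commanded pose from where the row before left it, along the tool's axes as they then stand; what a row does not reach is not made up. A row lasts 1/12 s, in which the tool goes at most 41.7 mm and 7.16 degrees, less where a joint would pass 70% of its speed; a pose out of reach is approached as far as the arm can. A call is refused whole if a number of a shift passes 41.7 or a number of a turn 0.125, either way. A call with a gripper value outside its range is refused whole. "claw" is the gripper's target within -1 to 1 (shut at 1, half-way at 0, fully open at -1), set as the call begins (left out, the last holds). The fingers move at their own pace and stop on an object; "grip_force" is the grip in N (left out, the last holds). Time passes only in rows, so rows that do not move let the fingers close, or fill a call up. It gives the time, the measured TCP pose, the force, the opening and the grip force at its end, in the units of the state.
- telemetry.get_state(): the state, without advancing time (a new reading comes with each control period).
- eyes.grab_frame(name): name is "scene" or "top" or "wrist"; returns the picture (420x560x3 uint8, red, green, blue); there is no depth.
- eyes.calibration(name): a dict with "mtx" (3x3 intrinsics, pixels), "k1" (the pictures are not rectified: a ray, as slopes to the right and down, at radius r is drawn at 1 + k1 r^2 times it, then the intrinsics apply), "rvec" (rotation vector, rad) and "tvec" (3), from world to camera coordinates, as OpenCV has them. Camera axes: x right, y down, z forward; pixel columns grow to the right and rows downward; lengths in m; the calibration is good to about 2 mm. A picture is of the moment at which its call begins: read the wrist's pose just before it. calibration takes no time and is no camera call; for the wrist camera it gives the pose at the moment of the call.
- ticket.job_done(): hands the job in; it is judged then, once.
Trained networks look in the newest picture that a camera, given by its name, has taken for a name from the list of things; names that differ only in an ending like _2 or _b are one class to them, and where a whole thing is asked for, a point or a joint stands for the part that bears it (a point fixed in the world has none). Each returns a list of dicts, best first, with "conf" (0 to 1); they miss things now and then, are a little off and sometimes report something else, mostly with a low value. They report only what shows in the picture. A call takes as long as a camera call. They do not tell look-alikes from the thing itself.
- recognise(camera, name): "position" ([x, y, z] in m, in world coordinates, good to about 4 mm: the middle of the surface that is visible of it).
- trace(camera, name): "mask" (420x560 bool, what is visible of it).
The state is a dict: "t": time; "q": joint angles; "qd": joint speeds; "joint_efforts": joint torques, N m; "eef_pos": TCP position; "ee_rot": TCP orientation; "force": force on the tool from outside, world axes, zero at the start; "moment": the same for the moment, N m; "width": finger opening in m; "gripper_force": force on a finger pad.
Only numpy, scipy, OpenCV 4.12 (cv2) and the standard library are available. Lean on these libraries where they do the work, as an engineer would, in place of code of your own. Each camera call takes 0.05 s, during which the arm holds its last target. There are 200 camera calls.

TASK

Set the big sealed bearing up for its outside-diameter check: slide it flat across the slate-grey load plate, round the solder reel, the roll of tape and the spanner without disturbing them and without lifting the bearing, until it drops into the round pocket of the carriage against the two stop pins. Then turn the carriage's black feed knob clockwise, so that the carriage runs up to the dial gauge, until the bearing has pushed the gauge's plunger in by about half of its 10 mm travel (about half a turn of the needle), never to the end of its travel, and let go.

Things in the scene. Friction and masses are not known exactly. Their poses are not given: they have to be found in the camera images.
- bearing_center (a point): centre (half-way up) of the loose sealed ball bearing: a steel disc 90 mm in diameter and 23 mm thick with black seals and a red plug closing its bore, about 0.6 kg, lying flat; too wide to grip and smooth all round. Its lower face lies 11.5 mm below this point. It spins freely, its x and y axes mean nothing
- bench: the blue bed that carries all, fixed to the worktop. Origin on the worktop under it. x = feed direction, towards the gauge; y = from the carriage towards the open end of the load plate; z up. Its slate-grey load plate is level, top 50 mm above the origin, x -200 to +190, y -52 to +240 mm in this frame; the carriage track lies beside it, y -190 to -54 mm
- pocket (a point): centre of the round pocket in the steel carriage plate, at the level of that plate's top (axes as the bench's). Pocket: 94 mm diameter, 6 mm deep, small chamfer. Carriage plate: 140 mm (x) by 134 mm (y), pocket in its middle, 0.5 mm lower than the load plate, with a 2 mm seam between. The bearing's centre is 11.5 mm above this point when it lies on the plate, 5.5 mm when seated
- stop_pins (a point): point midway between the carriage's two upright stop pins, half-way up them. They stand on the pocket's edge away from the load plate, 34 mm to either side of this point along x and 38 mm beyond the pocket's centre; 10 mm diameter, 12 mm proud of the plate. A bearing resting against both lies over the pocket and falls in
- carriage (a joint): feed of the carriage along the bench's x axis, m: 0 (at the start) = loading position, where the load plate lies beside the pocket; up to 0.062 towards the gauge. Dry friction of about 3 N; stays where it is left
- feed_knob (a joint): turn of the feed knob, rad, 0 at the start, growing clockwise seen from above, up to 2.5. A pinion under it walks along a fixed rack, so each radian moves the carriage, with the knob on it, 25 mm towards the gauge. Light to turn (about 0.1 Nm)
- knob_grip (a point): point on the feed knob's vertical axis at the height to grip. The black knob has an upright bar grip 56 mm long, 14 mm thick, from 17 mm below this point to 13 mm above it, on a disc of 58 mm diameter. This point's x axis lies along the bar. It rides on the carriage, 125 mm behind the pocket (-x of the bench)
- plunger_tip (a point): rounded tip of the dial gauge's horizontal plunger, which points along the bench's -x axis at the bearing's rim, 9 mm above the load plate's level and in line with the pocket's centre. The gauge (round, 56 mm, lying face up, top 24 mm above the load plate's level) stands fixed 70 mm beyond the tip
- plunger (a joint): how far the plunger is pushed in, m: 0 = free, 0.010 = end of its travel; about 1 N spring. The red needle makes one clockwise turn over these 10 mm
- reel_center (a point): centre (half-way up) of the loose grey reel of solder wire standing on end on the load plate: 58 mm in diameter, 40 mm tall, 0.26 kg; a thin wire end sticks out beyond the rim and offers no resistance
- tape_roll_center (a point): centre (half-way up) of the loose small roll of black tape lying flat on the load plate: 53 mm in diameter, 19 mm tall, light
- spanner_center (a point): centre of the loose steel open-ended spanner lying near one edge of the load plate: 146 mm long along this point's y axis, 22 mm wide, 6 mm thick
There are look-alikes about, which are no part of the job. What is shaped like the part that bears bearing_center but pink is not meant.

How it is judged:
By the outcome, as a careful person would: the job done as asked, in the order asked, and still so for the second after the job is handed in, with the robot touching nothing.
It also fails if it takes over 58 s, if anything falls off the work surface, if the arm or the gripper's body presses on something with over 40 N, if the wrist force passes 120 N, or if a joint passes its speed limit or range.

## Working session

There is one attempt and no reset: what is moved stays moved. The work goes in short steps, Python scripts to look and compute and a tool call to move; the robot and the scene stay as the last step left them, time stands still between calls to the robot, and variables do not carry over. Pictures are saved under pics/ and viewed, at most 10 in all, crops included, and the job is handed in when it is done.

Besides the shell and the picture viewer there is one more tool, called after "Request:" by a JSON object that holds its "fn" and its "kwargs". servo_tool: Moves the arm, as the interface text tells. Its arguments: {"type":"object","properties":{"series":{"type":"array"},"claw":{"type":"number"},"grip_force":{"type":"number"}},"required":["series"]}

```bash
mkdir -p pics; cat > h.py <<'E'
import numpy as np, cv2
from station import telemetry, eyes, ticket, recognise, trace
def snap(cam,fn):
    c=eyes.calibration(cam); im=eyes.grab_frame(cam); cv2.imwrite('pics/'+fn,im[:,:,::-1]); return im,c
def ray(c,u,v):
    K=np.array(c['mtx']);d=np.array([(u-K[0,2])/K[0,0],(v-K[1,2])/K[1,1]])
    s=d.copy()
    for _ in range(20): s=d/(1+c['k1']*(s@s))
    R=cv2.Rodrigues(np.array(c['rvec'],float))[0]
    return -R.T@np.ravel(c['tvec']), R.T@np.array([s[0],s[1],1])
def atz(c,u,v,z):
    o,d=ray(c,u,v); return o+d*(z-o[2])/d[2]
def proj(c,P):
    R=cv2.Rodrigues(np.array(c['rvec'],float))[0]; p=R@np.array(P)+np.ravel(c['tvec']); s=p[:2]/p[2]; s=s*(1+c['k1']*(s@s)); K=np.array(c['mtx'])
    return np.array([K[0,0]*s[0]+K[0,2],K[1,1]*s[1]+K[1,2]])
E
python3 - <<'E'
from h import *
np.set_printoptions(precision=4,suppress=True)
for cam in ['top','scene']:
    im,c=snap(cam,cam+'0.png')
    print(cam,ray(c,280,210))
    for n in ['bearing_center','bench','pocket','stop_pins','knob_grip','plunger_tip','reel_center','tape_roll_center','spanner_center']:
        try:
            print(n,[(np.round(r['position'],4).tolist(),round(r['conf'],2)) for r in recognise(cam,n)[:3]])
        except Exception as e: print(n,e)
s=telemetry.get_state();print(s)
E
```

```text
top (array([0.3866, 0.0925, 1.5769]), array([ 0.0886, -0.0017, -0.9961]))
bearing_center [([0.504, 0.0946, 0.0694], 0.81), ([0.3253, -0.3546, 0.0192], 0.68), ([0.4928, 0.5527, 0.0225], 0.67)]
bench [([0.5793, -0.034, 0.049], 0.85)]
pocket [([0.5972, -0.175, 0.0524], 0.82)]
stop_pins [([0.5967, -0.1753, 0.0487], 0.56)]
knob_grip [([0.4886, -0.184, 0.0599], 0.52)]
plunger_tip []
reel_center [([0.5752, -0.0066, 0.0883], 0.73)]
tape_roll_center [([0.4224, -0.0314, 0.0655], 0.58)]
spanner_center [([0.7201, 0.1406, 0.0556], 0.47)]
scene (array([-0.3612,  1.5262,  0.8217]), array([ 0.4801, -0.7832, -0.3952]))
bearing_center [([0.4828, 0.5683, 0.0247], 0.7), ([0.5308, 0.3173, 0.021], 0.63), ([0.5637, -0.1806, 0.0528], 0.57)]
bench [([0.5451, 0.065, 0.0512], 0.78)]
pocket [([0.5668, -0.1829, 0.0466], 0.87)]
stop_pins [([0.5653, -0.1789, 0.0505], 0.92)]
knob_grip [([0.4865, -0.1819, 0.0729], 0.74)]
plunger_tip [([0.5652, -0.1798, 0.0512], 0.31)]
reel_center [([0.568, 0.0086, 0.0802], 0.56)]
tape_roll_center [([0.4271, -0.0146, 0.0643], 0.6)]
spanner_center [([0.7147, 0.1422, 0.0548], 0.39)]
{'t': 1.0, 'q': array([-0.8629,  0.3586,  0.0119, -0.    , -1.2241, -0.2881]), 'qd': array([ 0.0006, -0.0006, -0.002 , -0.0022, -0.0007, -0.0016]), 'joint_efforts': array([  0.0004, -58.2394,  29.3298,   7.0023,   0.0124,   0.    ]), 'eef_pos': array([ 0.2751, -0.6164,  0.2266]), 'ee_rot': array([-3.1416,  0.    , -2.7218]), 'force': array([-0.1998, -0.636 , -0.1347]), 'moment': array([-0.0257,  0.024 ,  0.0871]), 'gripper_force': 0.0, 'width': 0.08767524904231733}
```

View pics/top0.png

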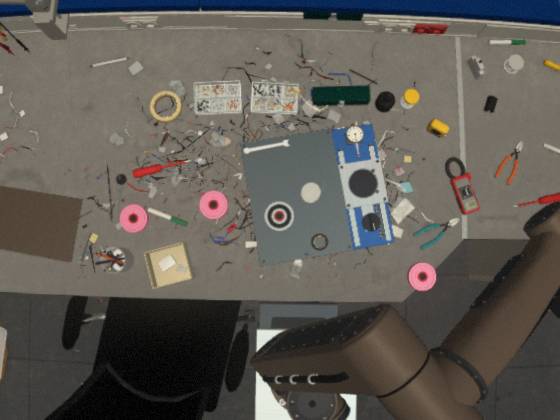

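View pics/scene0.png

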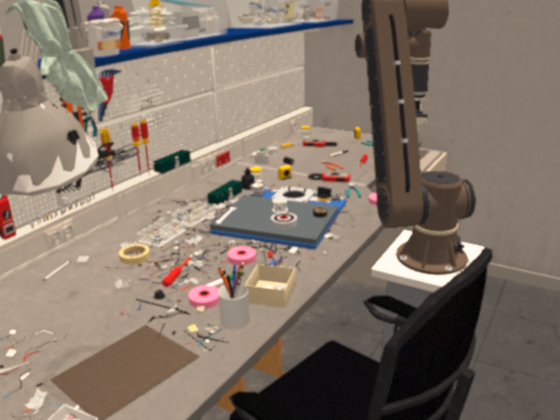

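Top view: bearing at (279,215), reel (311,192), tape (319,241), spanner (267,145), pocket (363,183), knob (372,222), gauge (355,134). I'll enlarge it for precise measuring.

```bash
python3 - <<'E'
from h import *
np.set_printoptions(precision=4,suppress=True)
im=cv2.imread('pics/top0.png'); cr=im[115:270,235:405]
cv2.imwrite('pics/crop1.png',cv2.resize(cr,None,fx=4.6,fy=3.8,interpolation=cv2.INTER_CUBIC) if 0 else cv2.resize(cr,None,fx=3.8,fy=3.8,interpolation=cv2.INTER_CUBIC))
c=eyes.calibration('top')
eyes.grab_frame('top')
for n,z in [('bearing_center',.073),('reel_center',.09),('tape_roll_center',.069),('spanner_center',.056),('knob_grip',.07),('pocket',.0495)]:
    for r in trace('top',n)[:1]:
        m=r['mask'].astype(np.uint8); ys,xs=np.nonzero(m); (u,v),(w,h),a=cv2.minAreaRect(np.c_[xs,ys].astype(np.float32))
        print(n,round(r['conf'],2),len(xs),'mean',xs.mean().round(1),ys.mean().round(1),'rect',round(u,1),round(v,1),round(w,1),round(h,1),round(a), atz(c,xs.mean(),ys.mean(),z),atz(c,u,v,z))
E
```

```text
bearing_center 0.86 649 mean 279.4 216.2 rect 279.5 216.0 28.0 27.0 90 [0.5015 0.0914 0.073 ] [0.502  0.0912 0.073 ]
reel_center 0.8 284 mean 310.7 192.5 rect 310.5 192.5 17.4 19.2 27 [ 0.5734 -0.0022  0.09  ] [ 0.5736 -0.0017  0.09  ]
spanner_center 0.53 166 mean 263.7 147.1 rect 265.6 147.1 6.2 44.2 81 [0.7189 0.1439 0.056 ] [0.7191 0.1381 0.056 ]
knob_grip 0.49 277 mean 370.4 222.0 rect 370.5 222.0 18.0 17.0 90 [ 0.4879 -0.1881  0.07  ] [ 0.488  -0.1884  0.07  ]
pocket 0.72 2217 mean 363.9 189.1 rect 365.2 196.1 70.3 42.9 79 [ 0.5923 -0.1716  0.0495] [ 0.57   -0.1755  0.0495]
```

View pics/crop1.png

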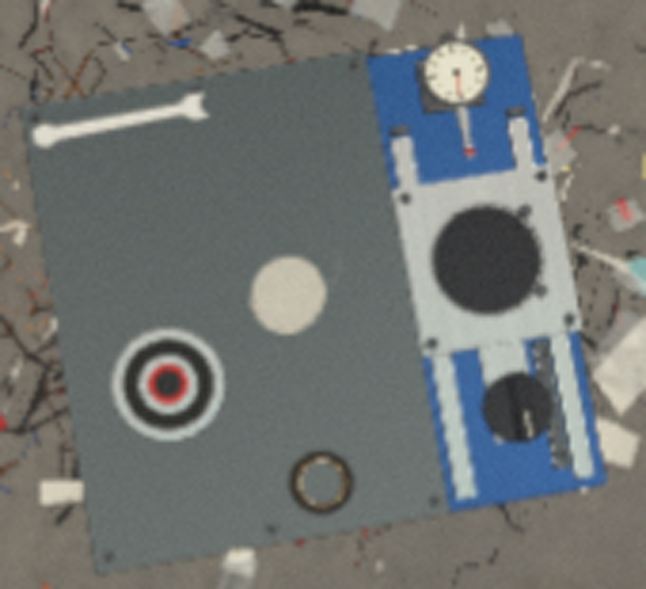

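```bash
cat >> h.py <<'E'
def rows(p0,psi0,wps):
    """wps: list of (x,y,z,psi,n)"""
    p=np.array(p0,float);psi=psi0;out=[]
    for x,y,z,ps,n in wps:
        t=np.array([x,y,z]);a=p.copy();b=psi
        for i in range(1,n+1):
            q=a+(t-a)*i/n;pn=b+(ps-b)*i/n;d=(q-p)*1000
            r=[round(d[0]*np.cos(psi)+d[1]*np.sin(psi),1),round(d[0]*np.sin(psi)-d[1]*np.cos(psi),1),round(-d[2],1),round(psi-pn,3)]
            out.append(r)
            p=p+np.array([r[0]*np.cos(psi)+r[1]*np.sin(psi),r[0]*np.sin(psi)-r[1]*np.cos(psi),-r[2]])/1000;psi-=r[3]
    import json
    for i in range(0,len(out),10): print(json.dumps(out[i:i+10]))
    return p,psi
E
python3 - <<'E'
from h import *
np.set_printoptions(precision=4,suppress=True)
c=eyes.calibration('top')
f=lambda u,v,z:atz(c,235+(u+.5)/3.8-.5,115+(v+.5)/3.8-.5,z)
for n,u,v,z in [('TL',28,108,.05),('BL',98,572,.05),('TR',368,57,.05),('BR',448,510,.05),('bear',168,383,.073),('reel',288,295,.09),('tape',322,483,.069),('pocket',487,259,.0495),('knob',517,407,.07),('tip',470,153,.059),('sp1',38,135,.056),('sp2',205,105,.056)]: print(n,f(u,v,z))
rows([.2751,-.6164,.2266],-2.7218,[(.48,.0,.36,-1.396,20)])
E
```

```text
TL [0.7322 0.2129 0.05  ]
BL [0.3514 0.1474 0.05  ]
TR [ 0.7804 -0.0692  0.05  ]
BR [ 0.4054 -0.1361  0.05  ]
bear [0.5037 0.0932 0.073 ]
reel [ 0.5743 -0.0015  0.09  ]
tape [ 0.4255 -0.0316  0.069 ]
pocket [ 0.612  -0.1682  0.0495]
knob [ 0.4888 -0.1889  0.07  ]
tip [ 0.6987 -0.1528  0.059 ]
sp1 [0.7082 0.2036 0.056 ]
sp2 [0.7356 0.0663 0.056 ]
[[-21.9, 24.0, -6.7, -0.066], [-23.5, 22.4, -6.6, -0.067], [-24.9, 20.9, -6.7, -0.066], [-26.2, 19.2, -6.7, -0.066], [-27.4, 17.3, -6.6, -0.066], [-28.5, 15.6, -6.7, -0.067], [-29.5, 13.6, -6.7, -0.066], [-30.4, 11.6, -6.7, -0.066], [-31.0, 9.6, -6.6, -0.067], [-31.6, 7.5, -6.7, -0.066]]
[[-32.0, 5.4, -6.7, -0.066], [-32.3, 3.3, -6.6, -0.066], [-32.5, 1.1, -6.7, -0.067], [-32.4, -1.0, -6.7, -0.066], [-32.4, -3.2, -6.7, -0.066], [-32.0, -5.3, -6.6, -0.067], [-31.6, -7.4, -6.7, -0.066], [-31.1, -9.5, -6.7, -0.066], [-30.3, -11.5, -6.6, -0.067], [-29.6, -13.6, -6.7, -0.066]]
```

Request:
{"fn": "servo_tool", "kwargs": {"series": [[[-22,24,-6.7,-0.066],[-23.5,22.4,-6.7,-0.066],[-25,21,-6.7,-0.066],[-26,19,-6.7,-0.066],[-27.4,17.3,-6.7,-0.066],[-28.5,15.6,-6.7,-0.067],[-29.5,13.6,-6.7,-0.066],[-30.4,11.6,-6.7,-0.066],[-31,9.6,-6.7,-0.067],[-31.6,7.5,-6.7,-0.066]]], "claw": 0}}

```text
t: 2.18
eef_pos: [0.378, -0.3069, 0.2942]
ee_rot: [-3.141, 0.0, -2.057]
force: [1.0, -0.9, -0.1]
width: 0.044
gripper_force: 0.0
```

Request:
{"fn": "servo_tool", "kwargs": {"series": [[[-32,5.4,-6.7,-0.066],[-32.3,3.3,-6.7,-0.066],[-32.5,1,-6.7,-0.067],[-32.4,-1,-6.7,-0.066],[-32.4,-3.2,-6.7,-0.066],[-32,-5.3,-6.7,-0.067],[-31.6,-7.4,-6.7,-0.066],[-31,-9.5,-6.7,-0.066],[-30.3,-11.5,-6.7,-0.067],[-29.6,-13.6,-6.7,-0.066]]]}}

```text
t: 3.02
eef_pos: [0.4808, 0.0012, 0.3613]
ee_rot: [-3.141, 0.0, -1.393]
force: [1.6, 0.5, -0.2]
width: 0.0438
gripper_force: 0.0
```

```bash
python3 - <<'E'
from h import *
s=telemetry.get_state();print(s['t'],s['eef_pos'],s['ee_rot'],s['width'])
im,c=snap('wrist','w1.png'); print(ray(c,280,210))
E
```

```text
3.0167 [0.48079397 0.00124762 0.36133958] [-3.14058506e+00  1.78439621e-04 -1.39322336e+00] 0.04379446961227539
(array([ 0.49423424, -0.07996686,  0.51956298]), array([-0.06759357,  0.2965884 , -0.95275131]))
```

View pics/w1.png

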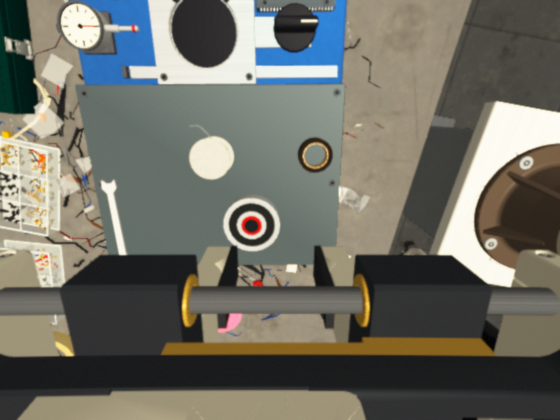

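Wrist view: bearing (251,224), reel (211,158), tape (316,155), pocket (203,30), knob (297,27) with bar roughly horizontal, plunger tip (136,29). I'll compute positions and overlay model circles to check.

```bash
python3 - <<'E'
from h import *
np.set_printoptions(precision=4,suppress=True)
im=eyes.grab_frame('wrist');c=eyes.calibration('wrist')
P={}
for n,z,u,v in [('bearing_center',.073,251,224.5),('reel_center',.09,211,158),('tape_roll_center',.069,316,155),('pocket',.0495,203,30),('knob',.08,297,27),('tip',.059,136,29),('TL',.05,78,85),('TR',.05,345,85)]:
    P[n]=atz(c,u,v,z); l=''
    if n.endswith('center'):
        for r in trace('wrist',n)[:1]:
            ys,xs=np.nonzero(r['mask']); l=(round(r['conf'],2),len(xs),xs.mean(),ys.mean(),xs.min(),xs.max(),ys.min(),ys.max(),atz(c,xs.mean(),ys.mean(),z))
    print(n,P[n],l)
d=P['TL']-P['TR'];print('yaw',np.degrees(np.arctan2(d[1],d[0])),np.linalg.norm(d))
S=3;big=cv2.resize(im[:,:,::-1],None,fx=S,fy=S,interpolation=cv2.INTER_CUBIC)
def circ(p,r,z,col):
    pts=[(proj(c,[p[0]+r*np.cos(a),p[1]+r*np.sin(a),z])+.5)*S for a in np.linspace(0,6.283,60)]
    cv2.polylines(big,[np.int32(pts)],True,col,1)
circ(P['bearing_center'],.045,.073,(0,255,0));circ(P['reel_center'],.029,.09,(0,0,255));circ(P['tape_roll_center'],.0265,.069,(0,255,0));circ(P['pocket'],.047,.0495,(0,255,0));circ(P['knob'],.029,.065,(0,255,0))
cv2.imwrite('pics/ov1.png',cv2.resize(big[0:270*S,100*S:360*S],(780,810))[0:600]); cv2.imwrite('pics/ov1b.png',big[130*S:265*S,150*S:350*S])
E
```

```text
bearing_center [0.5047 0.0927 0.073 ] (0.79, 2529, np.float64(253.62989323843416), np.float64(220.62989323843416), np.int64(225), np.int64(281), np.int64(193), np.int64(248), array([0.5016, 0.0856, 0.073 ]))
reel_center [ 0.5759 -0.0031  0.09  ] (0.64, 1463, np.float64(213.62952836637047), np.float64(154.52153110047846), np.int64(192), np.int64(235), np.int64(134), np.int64(176), array([ 0.5728, -0.0086,  0.09  ]))
tape_roll_center [ 0.4268 -0.0319  0.069 ] (0.61, 582, np.float64(318.02749140893474), np.float64(152.84707903780068), np.int64(300), np.int64(334), np.int64(136), np.int64(169), array([ 0.4246, -0.0355,  0.069 ]))
pocket [ 0.614  -0.1677  0.0495] 
knob [ 0.4883 -0.187   0.08  ] 
tip [ 0.6997 -0.1504  0.059 ] 
TL [ 0.7824 -0.0651  0.05  ] 
TR [ 0.4049 -0.1351  0.05  ] 
yaw 10.510516707100447 0.38396264223877313
```

View pics/ov1.png

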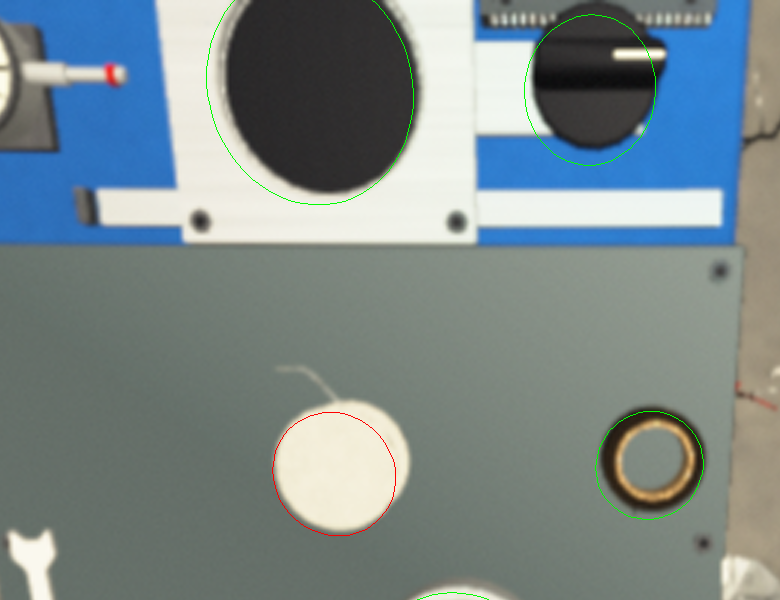

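```bash
python3 - <<'E'
from h import *
np.set_printoptions(precision=4,suppress=True)
c=eyes.calibration('wrist')
A=atz(c,100+183/3,81,.0495);B=atz(c,100+477/3,81,.0495);d=A-B;print(A,B,np.linalg.norm(d),np.degrees(np.arctan2(d[1],d[0])))
th=np.radians(10.1);ex=np.array([np.cos(th),np.sin(th),0]);ey=np.array([-np.sin(th),np.cos(th),0])
print('pocket from edge',(A+B)/2-.067*ey,'from px',atz(c,204.5,26,.0495),'tip',atz(c,100+120/3,25,.059))
p=(A+B)/2-.067*ey
for n,q in dict(b=[.5043,.0930,0],reel=[.5752,-.0023,0],tape=[.4263,-.0318,0],tip=atz(c,140,25,.059),knob=atz(c,297.5,27,.075)).items(): print(n,1000*(np.array(q)-p)@ex,1000*(np.array(q)-p)@ey)
E
```

```text
[ 0.6633 -0.0972  0.0495] [ 0.5249 -0.1221  0.0495] 0.1405920177182199 10.194230064695113
pocket from edge [ 0.6059 -0.1756  0.0495] from px [ 0.6089 -0.177   0.0495] tip [ 0.691  -0.1608  0.059 ]
b -52.89589648194217 282.2520158567965
reel 0.1929299816790952 175.99536192531082
tape -151.57291193622817 173.06462363116182
tip 86.37334143876052 -0.313353926049409
knob -122.56799440143435 5.4026937474612415
```

The reel–tape gap is too tight (~3 mm each side), so I go round the reel on the spanner side (~19 mm each).

```bash
cat >> h.py <<'E'
TH=np.radians(10.15);POC=np.array([.606,-.1755])
EX=np.array([np.cos(TH),np.sin(TH)]);EY=np.array([-np.sin(TH),np.cos(TH)])
def W(x,y): return POC+EX*x/1000+EY*y/1000
def Bn(w): d=(np.array(w[:2])-POC)*1000; return np.array([d@EX,d@EY])
def tp(bx,by,hdeg,D,z,n):
    h=np.radians(hdeg); w=W(bx-D*np.cos(h),by-D*np.sin(h)); return (w[0],w[1],z,h+TH,n)
E
python3 - <<'E'
from h import *
s=telemetry.get_state()
rows(s['eef_pos'],s['ee_rot'][2],[tp(-53,282,0,80,.15,14),tp(-53,282,0,75,.075,6)])
E
```

```text
[[-6.2, 2.9, 15.0, -0.112], [-6.6, 2.2, 15.1, -0.113], [-6.7, 1.4, 15.0, -0.112], [-6.8, 0.7, 15.0, -0.113], [-6.9, -0.1, 15.0, -0.112], [-6.8, -0.9, 15.1, -0.112], [-6.7, -1.6, 15.0, -0.113], [-6.5, -2.4, 15.0, -0.112], [-6.1, -3.1, 15.0, -0.113], [-5.8, -3.7, 15.1, -0.112]]
[[-5.3, -4.4, 15.0, -0.113], [-4.8, -5.0, 15.0, -0.112], [-4.2, -5.4, 15.1, -0.112], [-3.5, -5.9, 15.0, -0.113], [0.8, 0.0, 12.5, 0.0], [0.9, 0.0, 12.5, 0.0], [0.8, 0.0, 12.5, 0.0], [0.8, 0.0, 12.5, 0.0], [0.8, 0.0, 12.5, 0.0], [0.9, 0.0, 12.5, 0.0]]
```

Request:
{"fn": "servo_tool", "kwargs": {"series": [[[-6.2,2.9,15,-0.112],[-6.6,2.2,15,-0.113],[-6.7,1.4,15,-0.112],[-6.8,0.7,15,-0.113],[-6.9,0,15,-0.112],[-6.8,-0.9,15,-0.112],[-6.7,-1.6,15,-0.113],[-6.5,-2.4,15,-0.112],[-6.1,-3.1,15,-0.113],[-5.8,-3.7,15,-0.112]]]}}

```text
t: 4.1
eef_pos: [0.4407, 0.0549, 0.2099]
ee_rot: [-3.141, -0.0, -0.27]
force: [0.7, 1.0, -0.4]
width: 0.0441
gripper_force: 0.0
```

Request:
{"fn": "servo_tool", "kwargs": {"series": [[[-5.3,-4.4,15,-0.113],[-4.8,-5,15,-0.112],[-4.2,-5.4,15,-0.112],[-3.5,-5.9,15,-0.113],[0.8,0,12.5,0],[0.9,0,12.5,0],[0.8,0,12.5,0],[0.8,0,12.5,0],[0.8,0,12.5,0],[0.9,0,12.5,0]]]}}

```text
t: 4.93
eef_pos: [0.4304, 0.0782, 0.0752]
ee_rot: [-3.142, -0.0, 0.175]
force: [0.4, -0.0, -0.1]
width: 0.0435
gripper_force: 0.0
```

```bash
cat >> h.py <<'E'
def overlay(fn,cs,S=1.4):
    s=telemetry.get_state();c=eyes.calibration('wrist');im=eyes.grab_frame('wrist')
    big=cv2.resize(im[:,:,::-1],None,fx=S,fy=S,interpolation=cv2.INTER_CUBIC)
    for x,y,r,z in cs:
        w=W(x,y);pts=[(proj(c,[w[0]+r*np.cos(a),w[1]+r*np.sin(a),z])+.5)*S for a in np.linspace(0,6.283,80)]
        cv2.polylines(big,[np.int32(pts)],True,(0,255,0),1)
    cv2.imwrite('pics/'+fn,big); print(s['t'],s['eef_pos'],s['ee_rot'],s['width'],'bench',Bn(s['eef_pos']),np.degrees(s['ee_rot'][2]-TH)); return s,c
def bear(c,z=.073):
    for r in trace('wrist','bearing_center')[:2]:
        ys,xs=np.nonzero(r['mask']);print('mask',round(r['conf'],2),len(xs),xs.min(),xs.max(),ys.min(),ys.max(),Bn(atz(c,xs.mean(),ys.mean(),z)))
E
python3 - <<'E'
from h import *
s,c=overlay('w2.png',[(-53,282,.045,.073),(0,176,.029,.09),(0,176,.029,.05)]);bear(c)
E
```

```text
4.9333 [0.4304429  0.07822853 0.07516071] [-3.14150938e+00 -3.54400594e-04  1.74902481e-01] 0.04349210874288191 bench [-128.09607486  280.69531312] -0.12882599078003146
mask 0.69 24814 184 357 27 210 [-50.27956275 281.66449218]
mask 0.62 2704 0 39 0 79 [-13.35032918 399.1885838 ]
```

View pics/w2.png

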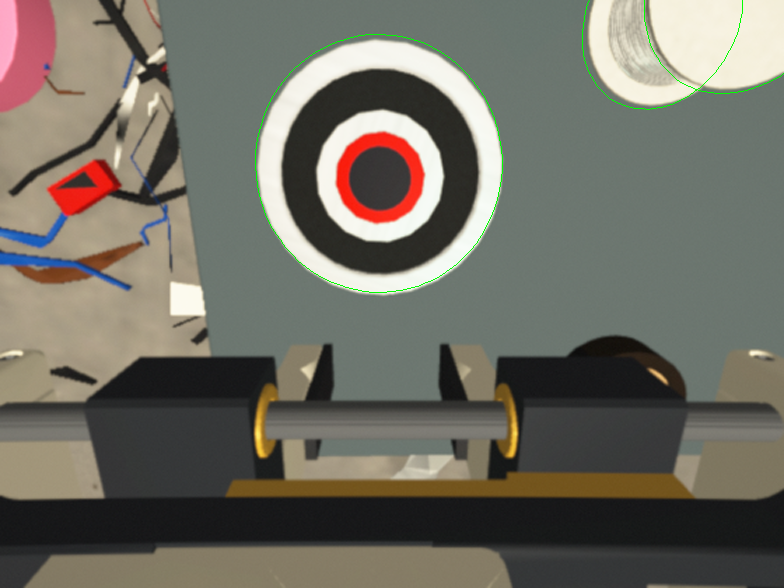

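The overlay fits: bearing about (378,165) and reel circles coincide with the model. Plan the push.

```bash
python3 - <<'E'
from h import *
s=telemetry.get_state()
D=49;z=.054
rows(s['eef_pos'],s['ee_rot'][2],[tp(-54,282,0,74,z,4),tp(-54,282,0,D,z,5),tp(-30,281,-3,D,z,5),tp(20,276,-10,D,z,8),tp(55,264,-30,D,z,6),tp(78,242,-60,D,z,6),tp(88,212,-85,D,z,6),tp(90,180,-90,D,z,5),tp(90,150,-90,D,z,5)])
E
```

```text
[[0.3, -0.4, 5.0, -0.001], [0.4, -0.4, 5.1, -0.0], [0.3, -0.5, 5.0, -0.001], [0.3, -0.4, 5.0, -0.0], [5.0, -0.0, 0.0, -0.0], [5.0, -0.0, 0.0, -0.0], [5.0, -0.0, 0.0, -0.0], [5.0, -0.0, 0.0, -0.0], [5.0, -0.0, 0.0, -0.0], [4.8, -0.3, 0.0, 0.01]]
[[4.8, -0.4, 0.0, 0.011], [4.8, -0.4, 0.0, 0.01], [4.8, -0.5, 0.0, 0.01], [4.8, -0.5, 0.0, 0.011], [6.3, -0.4, 0.0, 0.015], [6.3, -0.6, 0.0, 0.016], [6.4, -0.6, 0.0, 0.015], [6.3, -0.8, 0.0, 0.015], [6.2, -0.8, 0.0, 0.015], [6.3, -0.9, 0.0, 0.016]]
[[6.3, -1.1, 0.0, 0.015], [6.2, -1.1, 0.0, 0.015], [6.6, -1.8, 0.0, 0.058], [6.5, -2.2, 0.0, 0.058], [6.3, -2.6, 0.0, 0.059], [6.1, -3.0, 0.0, 0.058], [6.0, -3.3, 0.0, 0.058], [5.8, -3.6, 0.0, 0.058], [6.3, -2.8, 0.0, 0.087], [5.9, -3.4, 0.0, 0.088]]
[[5.7, -3.9, 0.0, 0.087], [5.3, -4.3, 0.0, 0.087], [4.9, -4.8, 0.0, 0.087], [4.5, -5.2, 0.0, 0.088], [5.9, -2.4, 0.0, 0.073], [5.8, -2.8, 0.0, 0.072], [5.5, -3.2, 0.0, 0.073], [5.2, -3.7, 0.0, 0.073], [5.0, -4.0, 0.0, 0.072], [4.7, -4.3, 0.0, 0.073]]
[[6.4, -0.7, 0.0, 0.017], [6.5, -0.8, 0.0, 0.018], [6.4, -0.9, 0.0, 0.017], [6.4, -1.1, 0.0, 0.018], [6.4, -1.1, 0.0, 0.017], [6.0, -0.0, 0.0, 0.0], [6.0, -0.0, 0.0, 0.0], [6.0, -0.0, 0.0, 0.0], [6.0, -0.0, 0.0, 0.0], [6.0, -0.0, 0.0, 0.0]]
```

Request:
{"fn": "servo_tool", "kwargs": {"series": [[[0.3,-0.4,5,0],[0.4,-0.4,5,0],[0.3,-0.5,5,-0.002],[0.3,-0.4,5,0],[5,0,0,0],[5,0,0,0],[5,0,0,0],[5,0,0,0],[5,0,0,0],[4.8,-0.3,0,0.01]]]}}

```text
t: 5.87
eef_pos: [0.459, 0.0858, 0.0551]
ee_rot: [3.14, 0.005, 0.168]
force: [-13.8, -1.1, 12.1]
width: 0.0439
gripper_force: 6.6
```

Request:
{"fn": "servo_tool", "kwargs": {"series": [[[4.8,-0.4,0,0.01],[4.8,-0.4,0,0.01],[4.8,-0.5,0,0.01],[4.8,-0.5,0,0.01],[6.3,-0.4,0,0.015],[6.3,-0.6,0,0.016],[6.4,-0.6,0,0.015],[6.3,-0.8,0,0.015],[6.2,-0.8,0,0.015],[6.3,-0.9,0,0.016]]]}}

```text
t: 6.7
eef_pos: [0.5143, 0.0979, 0.0551]
ee_rot: [3.14, 0.005, 0.035]
force: [-10.5, -0.6, 8.9]
width: 0.0439
gripper_force: 5.7
```

```bash
python3 - <<'E'
from h import *
s=telemetry.get_state();b=Bn(s['eef_pos']);h=s['ee_rot'][2]-TH
x,y=b+49*np.array([np.cos(h),np.sin(h)]);print('pred',x,y,s['force'])
s,c=overlay('w3.png',[(x,y,.045,.073),(0,176,.029,.09),(0,176,.029,.05)]);bear(c)
E
```

```text
pred 6.4685837444423555 278.3511768647059 [-10.52202074  -0.5775188    8.86353715]
6.7 [0.51434527 0.09790403 0.05511339] [3.13958595 0.00538546 0.03533024] 0.04386327448785149 bench [-42.03947055 285.27711856] -8.125726419156976
mask 0.84 4771 0 52 127 249 [ 20.09179982 395.9542036 ]
mask 0.72 27047 182 368 86 270 [  9.19560971 276.85107906]
```

View pics/w3.png

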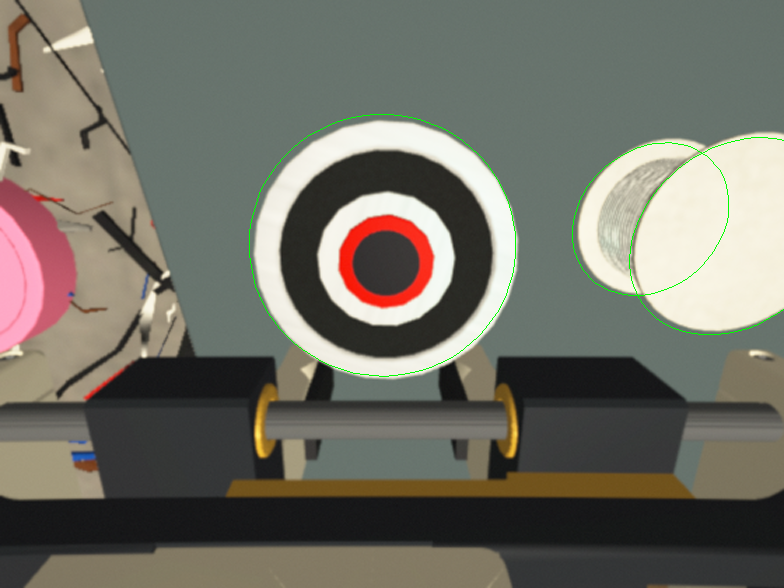

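Bearing sits cradled at (386,250), reel untouched. There's ~10 N upward force so I raise the tips 3 mm.

```bash
python3 - <<'E'
from h import *
s=telemetry.get_state()
D=48;z=.058
rows(s['eef_pos'],s['ee_rot'][2],[tp(20,276,-11,D,z,3),tp(55,264,-30,D,z,6),tp(78,242,-60,D,z,6),tp(88,212,-85,D,z,5)])
E
```

```text
[[4.4, -0.5, -1.0, 0.017], [4.4, -0.6, -0.9, 0.017], [4.3, -0.6, -1.0, 0.017], [6.5, -1.8, 0.0, 0.055], [6.5, -2.1, 0.0, 0.055], [6.3, -2.4, 0.0, 0.056], [6.2, -2.9, 0.0, 0.055], [6.0, -3.1, 0.0, 0.055], [5.8, -3.5, 0.0, 0.055], [6.2, -2.7, 0.0, 0.087]]
[[6.0, -3.3, 0.0, 0.088], [5.6, -3.8, 0.0, 0.087], [5.3, -4.2, 0.0, 0.087], [4.9, -4.8, 0.0, 0.087], [4.5, -5.1, 0.0, 0.088], [7.1, -2.8, 0.0, 0.087], [6.8, -3.4, 0.0, 0.087], [6.6, -4.0, 0.0, 0.088], [6.1, -4.5, 0.0, 0.087], [5.7, -5.0, 0.0, 0.087]]
```

Request:
{"fn": "servo_tool", "kwargs": {"series": [[[4.4,-0.5,-1,0.017],[4.4,-0.6,-1,0.017],[4.3,-0.6,-1,0.017],[6.5,-1.8,0,0.055],[6.5,-2.1,0,0.055],[6.3,-2.4,0,0.055],[6.2,-2.9,0,0.055],[6,-3.1,0,0.055],[5.8,-3.5,0,0.055],[6.2,-2.7,0,0.087]]]}}

```text
t: 7.63
eef_pos: [0.5766, 0.1122, 0.0585]
ee_rot: [-3.141, 0.0, -0.434]
force: [-1.7, 1.8, -2.1]
width: 0.0438
gripper_force: 1.4
```

```bash
python3 - <<'E'
from h import *
s,c=overlay('w4.png',[(0,176,.029,.09),(0,176,.029,.05)]);bear(c);print(s['force'])
h=s['ee_rot'][2]-TH;print('pred',Bn(s['eef_pos'])+47*np.array([np.cos(h),np.sin(h)]))
E
```

```text
7.6333 [0.57660437 0.11221052 0.05847802] [-3.14126639e+00  1.26205996e-04 -4.33537821e-01] 0.043789534608725686 bench [ 21.76643615 288.38805521] -34.98988738861898
mask 0.62 624 49 73 315 355 [ 58.76146329 408.93576598]
[-1.70391567  1.80089499 -2.13148062]
pred [ 60.27133969 261.43675833]
```

Request:
{"fn": "servo_tool", "kwargs": {"series": [[[6,-3.3,0,0.087],[5.6,-3.8,0,0.087],[5.3,-4.2,0,0.087],[4.9,-4.8,0,0.087],[4.5,-5.1,0,0.087],[7,-2.8,0,0.087],[6.8,-3.4,0,0.087],[6.6,-4,0,0.087],[6.1,-4.5,0,0.087],[5.7,-5,0,0.087]]]}}

```text
t: 8.57
eef_pos: [0.6442, 0.0968, 0.0588]
ee_rot: [-3.14, 0.001, -1.302]
force: [-1.3, 2.8, -0.6]
width: 0.0438
gripper_force: 1.4
```

```bash
python3 - <<'E'
from h import *
s=telemetry.get_state()
h=s['ee_rot'][2]-TH;b=Bn(s['eef_pos'])+47*np.array([np.cos(h),np.sin(h)]);print('pred',b)
s,c=overlay('w5.png',[(b[0],b[1],.045,.073),(0,176,.029,.09),(0,176,.029,.05),(0,0,.047,.0495)]);bear(c);print(s['force'])
D=47;z=.0575
rows(s['eef_pos'],s['ee_rot'][2],[tp(90,180,-90,D,z,5),tp(91,150,-92,D,z,5),tp(82,120,-105,D,z,5),tp(62,90,-120,D,z,5)])
E
```

```text
pred [ 89.88699831 214.52409645]
8.5667 [0.64419442 0.09681963 0.05878223] [-3.14022664e+00  5.72461515e-04 -1.30201545e+00] 0.04377224200375278 bench [ 85.58641438 261.32692732] -84.74999039100234
mask 0.59 25607 185 366 86 265 [ 89.48747575 207.46708517]
[-1.27884554  2.78749507 -0.56325137]
[[6.9, -0.3, 0.3, 0.018], [6.9, -0.3, 0.2, 0.019], [6.9, -0.5, 0.3, 0.018], [6.9, -0.7, 0.2, 0.018], [6.9, -0.7, 0.3, 0.019], [6.0, -0.5, -0.0, 0.007], [6.0, -0.6, -0.0, 0.007], [6.0, -0.6, -0.0, 0.007], [6.0, -0.7, -0.0, 0.007], [6.0, -0.7, -0.0, 0.007]]
[[6.3, -0.5, -0.0, 0.045], [6.3, -0.8, -0.0, 0.046], [6.2, -1.1, -0.0, 0.045], [6.2, -1.4, -0.0, 0.045], [6.1, -1.7, -0.0, 0.045], [7.1, -0.1, -0.0, 0.052], [7.2, -0.5, -0.0, 0.053], [7.1, -0.8, -0.0, 0.052], [7.0, -1.3, -0.0, 0.053], [7.0, -1.6, -0.0, 0.052]]
```

View pics/w5.png

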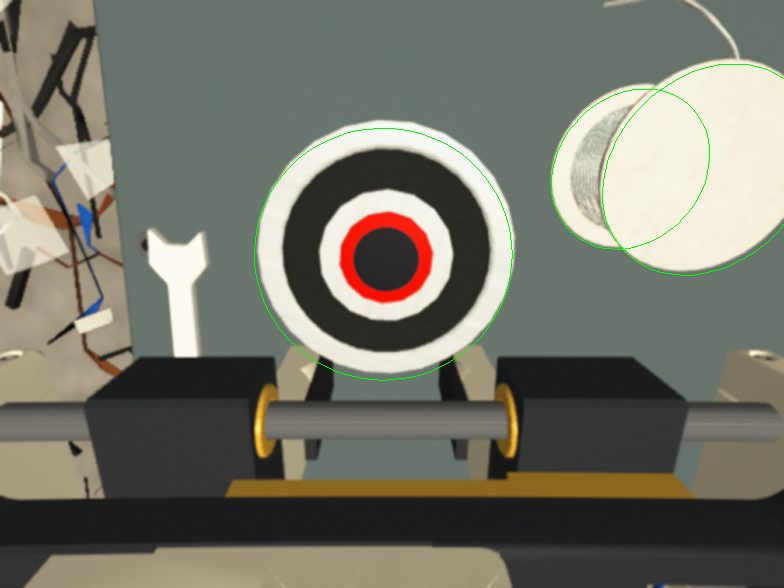

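Bearing (386,245) cradled; spanner head (178,250) and reel (690,165) clear. Continue.

Request:
{"fn": "servo_tool", "kwargs": {"series": [[[6.9,-0.3,0,0.018],[6.9,-0.3,0,0.018],[6.9,-0.5,0,0.018],[6.9,-0.7,0,0.018],[6.9,-0.7,0,0.018],[6,-0.5,0,0.007],[6,-0.6,0,0.007],[6,-0.6,0,0.007],[6,-0.7,0,0.007],[6,-0.7,0,0.007]]]}}

```text
t: 9.5
eef_pos: [0.6621, 0.0338, 0.0587]
ee_rot: [-3.141, 0.0, -1.426]
force: [-0.4, 5.3, 0.6]
width: 0.0438
gripper_force: 2.2
```

Request:
{"fn": "servo_tool", "kwargs": {"series": [[[6.3,-0.5,0,0.045],[6.3,-0.8,0,0.045],[6.2,-1.1,0,0.045],[6.2,-1.4,0,0.045],[6.1,-1.7,0,0.045],[7,0,0,0.052],[7,-0.5,0,0.052],[7,-0.8,0,0.052],[6.5,-1.3,0,0.052],[6,-1.6,0,0.052]]]}}

```text
t: 10.33
eef_pos: [0.668, -0.0313, 0.0588]
ee_rot: [-3.14, 0.0, -1.913]
force: [1.9, 4.0, -0.2]
width: 0.0439
gripper_force: 1.9
```

```bash
python3 - <<'E'
from h import *
s=telemetry.get_state()
h=s['ee_rot'][2]-TH;b=Bn(s['eef_pos'])+48*np.array([np.cos(h),np.sin(h)]);print('pred',b)
s,c=overlay('w6.png',[(b[0],b[1],.045,.073),(0,176,.029,.09),(0,176,.029,.05),(0,0,.047,.0495),(-34,-38,.005,.0615),(34,-38,.005,.0615)]);bear(c);print(s['force'])
D=48;z=.0575
rows(s['eef_pos'],s['ee_rot'][2],[tp(40,60,-125,D,z,5),tp(15,34,-122,D,z,5),tp(3,15,-100,D,z,6),tp(0,4,-90,D,z,4)])
E
```

```text
pred [62.65856899 89.36739049]
10.3333 [ 0.66804832 -0.03127666  0.05882848] [-3.14015074e+00  3.95759263e-04 -1.91326861e+00] 0.0439196810032272 bench [ 86.49311827 131.03169487] -119.77221641939357
mask 0.59 25842 184 366 85 266 [59.37820715 84.03787259]
[ 1.88712308  4.01796288 -0.18817784]
[[7.4, 0.1, 0.3, 0.018], [7.4, 0.1, 0.2, 0.018], [7.4, -0.2, 0.3, 0.019], [7.4, -0.2, 0.3, 0.018], [7.3, -0.4, 0.2, 0.018], [7.1, 1.6, 0.0, -0.01], [7.2, 1.7, 0.0, -0.011], [7.1, 1.8, 0.0, -0.01], [7.1, 1.8, 0.0, -0.011], [7.1, 1.9, 0.0, -0.01]]
[[4.3, 3.0, 0.0, -0.064], [4.1, 3.3, 0.0, -0.064], [3.9, 3.5, 0.0, -0.064], [3.7, 3.8, 0.0, -0.064], [3.4, 4.0, 0.0, -0.064], [3.2, 4.3, 0.0, -0.064], [3.0, 2.3, 0.0, -0.044], [2.9, 2.5, 0.0, -0.043], [2.8, 2.6, 0.0, -0.044], [2.7, 2.7, 0.0, -0.044]]
```

View pics/w6.png

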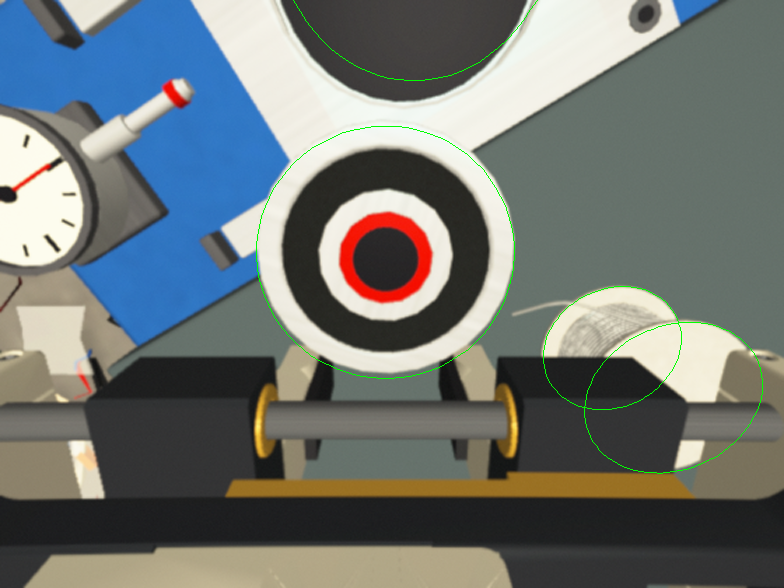

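The pocket's near rim shows at (405,103), ~8 mm nearer than modelled (agreeing with the top camera). Fit it properly before seating.

```bash
python3 - <<'E'
from h import *
im=eyes.grab_frame('wrist');c=eyes.calibration('wrist')
g=im.max(2).astype(int); P=[]
from scipy.optimize import least_squares
for u in range(205,375,6):
    col=g[:86,u]; k=[v for v in range(0,85) if col[v]<110 and col[v+1]>=110]
    if k: P.append((u,k[-1]+.5))
for v in range(2,40,5):
    row=g[v]
    for u in range(150,420):
        if (row[u]<110)!=(row[u+1]<110): P.append((u+.5,v)) if 185<u<215 or 360<u<400 else 0
Q=np.array([Bn(atz(c,u,v,.0495)) for u,v in P])
r=least_squares(lambda p:np.hypot(*(Q-p[:2]).T)-47,[3,6],loss='soft_l1');print(len(P),r.x,np.round(r.fun,1))
r=least_squares(lambda p:np.hypot(*(Q-p[:2]).T)-p[2],[3,6,47],loss='soft_l1');print(r.x)
print('tip',Bn(atz(c,190/1.4,92/1.4,.059)))
E
```

```text
41 [6.15208046 3.11016692] [-1.7 -1.2 -0.9 -0.5 -0.3  0.2  0.2  0.4  0.5  0.4  0.9  0.7  0.8  1.
  1.   0.7  1.1  0.7  1.   0.6  0.5  0.5  0.   0.2 -0.5 -0.5 -1.1 -1.2
 -1.8 -2.2 -1.8 -1.6 -1.7 -1.9 -1.9 -1.6 -1.5 -1.1 -1.  -1.  -1.2]
[ 8.29745566  7.00237117 43.4384154 ]
tip [91.67614374  7.40437148]
```

```bash
sed -i 's/^TH=.*/TH=np.radians(10.15);POC=np.array([.6123,-.1683])/' h.py; python3 - <<'E'
from h import *
s=telemetry.get_state()
D=48;z=.0575
h=s['ee_rot'][2]-TH;b=Bn(s['eef_pos'])+48*np.array([np.cos(h),np.sin(h)]);print('pred',b)
rows(s['eef_pos'],s['ee_rot'][2],[tp(38,56,-122,D,z,5),tp(15,32,-118,D,z,5),tp(3,16,-100,D,z,6),tp(0,8,-90,D,z,4)])
E
```

```text
pred [54.41737834 83.04568866]
[[6.3, -0.2, 0.2, 0.008], [6.4, -0.3, 0.3, 0.009], [6.3, -0.3, 0.2, 0.008], [6.3, -0.4, 0.2, 0.008], [6.3, -0.4, 0.2, 0.009], [6.5, 2.0, 0.0, -0.014], [6.6, 2.1, 0.0, -0.014], [6.4, 2.2, 0.0, -0.014], [6.5, 2.3, 0.0, -0.014], [6.4, 2.4, 0.0, -0.014]]
[[3.7, 3.0, 0.0, -0.052], [3.5, 3.2, 0.0, -0.053], [3.4, 3.3, 0.0, -0.052], [3.1, 3.6, 0.0, -0.052], [3.0, 3.6, 0.0, -0.053], [2.8, 3.9, 0.0, -0.052], [2.3, 2.5, 0.0, -0.044], [2.2, 2.5, 0.0, -0.043], [2.0, 2.7, 0.0, -0.044], [2.0, 2.7, 0.0, -0.044]]
```

Request:
{"fn": "servo_tool", "kwargs": {"series": [[[6.3,-0.2,0,0.008],[6.3,-0.3,0,0.008],[6.3,-0.3,0,0.008],[6.3,-0.4,0,0.008],[6.3,-0.4,0,0.008],[6.5,2,0,-0.014],[6.5,2,0,-0.014],[6.4,2.2,0,-0.014],[6,2.3,0,-0.014],[5.5,2.3,0,-0.014]]]}}

```text
t: 11.32
eef_pos: [0.6366, -0.0864, 0.0588]
ee_rot: [-3.141, 0.0, -1.879]
force: [2.4, 3.3, 0.9]
width: 0.0435
gripper_force: 2.2
```

Request:
{"fn": "servo_tool", "kwargs": {"series": [[[3.7,3,0,-0.052],[3.5,3.2,0,-0.052],[3.4,3.3,0,-0.052],[3.1,3.6,0,-0.052],[3,3.6,0,-0.052],[2.8,3.9,0,-0.052],[2.3,2.5,0,-0.044],[2.2,2.5,0,-0.044],[2,2.7,0,-0.044],[2,2.7,0,-0.044]]]}}

```text
t: 12.15
eef_pos: [0.6029, -0.111, 0.0589]
ee_rot: [-3.141, -0.0, -1.39]
force: [2.1, 2.1, 0.6]
width: 0.0437
gripper_force: 1.6
```

```bash
python3 - <<'E'
from h import *
s=telemetry.get_state()
h=s['ee_rot'][2]-TH;b=Bn(s['eef_pos'])+48*np.array([np.cos(h),np.sin(h)]);print('pred',b)
s,c=overlay('w7.png',[(b[0],b[1],.045,.073),(0,0,.047,.0495),(-34,-38,.005,.0615),(34,-38,.005,.0615)]);bear(c);print(s['force'])
E
```

```text
pred [ 1.08184993 10.07528468]
12.15 [ 0.60294367 -0.1109768   0.05887521] [-3.14135115e+00 -1.77352254e-04 -1.38968871e+00] 0.04374184902893603 bench [ 0.89192912 58.07490895] -89.77329814143931
mask 0.7 25658 186 364 85 266 [0.20585614 4.18880606]
[2.11703514 2.09972176 0.5884389 ]
```

View pics/w7.png

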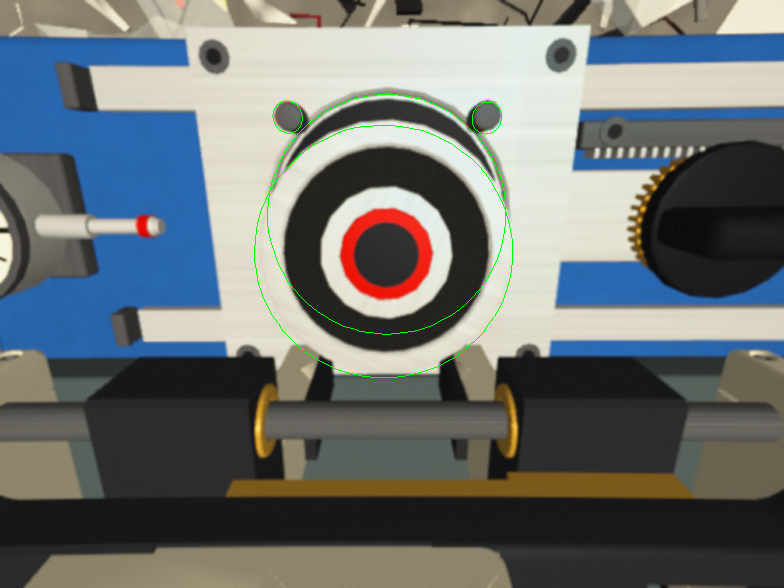

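Pins (288,117),(487,117) match the corrected frame exactly; bearing centred, ~9 mm short. Push it in slowly.

Request:
{"fn": "servo_tool", "kwargs": {"series": [[[1.3,0,0,0],[1.3,0,0,0],[1.3,0,0,0],[1.3,0,0,0],[1.2,0,0,0],[1.2,0,0,0],[1,0,0,0],[1,0,0,0],[0,0,0,0],[0,0,0,0]]]}}

```text
t: 13.08
eef_pos: [0.6047, -0.1201, 0.0585]
ee_rot: [3.141, 0.0, -1.393]
force: [-1.6, 2.1, -1.0]
width: 0.044
gripper_force: 1.6
```

```bash
python3 - <<'E'
from h import *
s,c=overlay('w8.png',[(0,0,.045,.0665),(0,0,.045,.0725)]);bear(c,.0665);print(s['force'])
im=cv2.imread('pics/w8.png');hsv=cv2.cvtColor(im,cv2.COLOR_BGR2HSV);m=((hsv[...,0]<8)|(hsv[...,0]>172))&(hsv[...,1]>180)&(hsv[...,2]>120);m[:, :250]=0;m[350:]=0
ys,xs=np.nonzero(m);u,v=(xs.min()+xs.max())/2/1.4,(ys.min()+ys.max())/2/1.4;print('plug diam px',(xs.max()-xs.min())/1.4,Bn(atz(c,u,v,.0665)),Bn(atz(c,u,v,.0725)))
im=cv2.imread('pics/w7.png');hsv=cv2.cvtColor(im,cv2.COLOR_BGR2HSV);m=((hsv[...,0]<8)|(hsv[...,0]>172))&(hsv[...,1]>180)&(hsv[...,2]>120);m[:, :250]=0;m[350:]=0
ys,xs=np.nonzero(m);print('before',(xs.max()-xs.min())/1.4)
E
```

```text
13.0833 [ 0.6046966  -0.1201365   0.05846248] [ 3.14105528e+00  2.27335452e-05 -1.39300359e+00] 0.044000207570064453 bench [ 1.00324492 48.74964465] -89.96322680211351
mask 0.57 23871 189 363 87 260 [-0.18807748 -4.85366612]
[-1.59428276  2.14753042 -1.03698296]
plug diam px 80.71428571428572 [  3.90777901 -30.69771916] [  3.75831336 -30.81123675]
before 95.71428571428572
```

```bash
cat >> h.py <<'E'
def plug(im,u0=277,v0=182):
    hsv=cv2.cvtColor(im,cv2.COLOR_RGB2HSV);m=(((hsv[...,0]<10)|(hsv[...,0]>170))&(hsv[...,1]>150)&(hsv[...,2]>100)).astype(np.uint8)
    n,l,st,ce=cv2.connectedComponentsWithStats(m)
    k=max(range(1,n),key=lambda i:st[i,4] if np.hypot(*(ce[i]-[u0,v0]))<60 else 0)
    cs,_=cv2.findContours((l==k).astype(np.uint8),cv2.RETR_EXTERNAL,cv2.CHAIN_APPROX_NONE)
    return cv2.fitEllipse(max(cs,key=len))
E
python3 - <<'E'
from h import *
for f in ['w3','w5','w6','w7','w8']:
    im=cv2.resize(cv2.imread(f'pics/{f}.png')[:,:,::-1],(560,420),interpolation=cv2.INTER_AREA)
    print(f,plug(im))
c=eyes.calibration('wrist');e=plug(eyes.grab_frame('wrist'));print(e,[Bn(atz(c,*e[0],z)) for z in (.0665,.0725)])
E
```

```text
w3 ((275.3132629394531, 186.22222900390625), (64.54586791992188, 66.17928314208984), 87.60260009765625)
w5 ((275.37908935546875, 183.51470947265625), (63.269161224365234, 64.75025939941406), 88.83329010009766)
w6 ((274.9904479980469, 183.5167694091797), (63.262142181396484, 64.70238494873047), 93.6620101928711)
w7 ((275.46527099609375, 180.92662048339844), (63.52812576293945, 63.98757553100586), 83.04759216308594)
w8 ((275.9449462890625, 181.21923828125), (61.154449462890625, 62.28059005737305), 87.29607391357422)
((275.9827575683594, 181.1845245361328), (61.11053466796875, 62.30186080932617), 87.41094970703125) [array([-0.17966347, -1.0310159 ]), array([-0.16522399, -2.32851729])]
```

Request:
{"fn": "servo_tool", "kwargs": {"series": [[[-5,0,0,0],[-8,0,0,0],[-8,0,-5,0],[0,0,-15,0],[0,0,-18,0],[0,0,-18,0],[0,0,-18,0],[0,0,-18,0],[0,0,-10,0],[0,0,0,0]]], "claw": -0.4}}

```text
t: 14.07
eef_pos: [0.6029, -0.0988, 0.1637]
ee_rot: [-3.136, -0.001, -1.392]
force: [-0.4, 0.8, -0.5]
width: 0.0611
gripper_force: 0.0
```

```bash
python3 - <<'E'
from h import *
s=telemetry.get_state();c=eyes.calibration('wrist');im=eyes.grab_frame('wrist');cv2.imwrite('pics/w9.png',im[:,:,::-1])
print(s['eef_pos'],s['width'],s['force'],ray(c,280,210)[0])
w=[proj(c,[*W(0,-1),z]) for z in (.0665,.0725)];print(w)
e=plug(im,*w[0]);print(e,[Bn(atz(c,*e[0],z)) for z in (.0665,.0725)])
# height from ring: compare projected plug radius 15..17mm unknown -> use w7 ratio
K=np.array(c['mtx']);print(K[0,0]); 
r=trace('wrist','bearing_center')[:1]
for q in r:
    ys,xs=np.nonzero(q['mask']);print(q['conf'],xs.min(),xs.max(),ys.min(),ys.max())
for z in (.0665,.0725):
    pts=np.array([proj(c,[*(W(0,-1)+.045*np.array([np.cos(a),np.sin(a)])),z]) for a in np.linspace(0,6.28,200)]);print(z,pts.min(0),pts.max(0))
print([ (x['position'],x['conf']) for x in recognise('wrist','knob_grip')[:2]])
for q in trace('wrist','knob_grip')[:1]:
    ys,xs=np.nonzero(q['mask']);print('knob',q['conf'],len(xs),xs.min(),xs.max(),ys.min(),ys.max(),xs.mean(),ys.mean(),Bn(atz(c,xs.mean(),ys.mean(),.075)))
print('expected knob px',[proj(c,[*W(-125,0),z]) for z in (.06,.075,.09)])
# outer silver ring diameter along row
v=int(round(e[0][1]));row=im[v,:,:].max(1);print(row[int(e[0][0])-75:int(e[0][0])+76].tolist())
E
```

```text
[ 0.60285045 -0.09879975  0.16372459] 0.06114274483645358 [-0.3960624   0.81393444 -0.48453298] [ 0.61574389 -0.17994954  0.32204094]
[array([278.68749457, 128.62393494]), array([278.72483944, 128.96000559])]
((278.8386535644531, 128.48838806152344), (37.46661376953125, 39.12934494018555), 2.3094639778137207) [array([-0.12349515, -1.10765382]), array([-0.08920222, -1.36514217])]
300.7169763312621
0.68 225 333 69 181
0.0665 [223.82354526  68.32997713] [333.68998867 182.38097962]
0.0725 [222.55612787  67.1676052 ] [335.03887237 183.90424151]
[([0.4992, -0.1948, 0.0646], 0.58)]
knob 0.76 4464 390 486 91 160 432.0537634408602 125.66509856630825 [-120.37074114   -3.56494658]
expected knob px [array([428.11335511, 129.46579595]), array([437.26422456, 130.34541719]), array([447.60321268, 131.33515431])]
[235, 236, 235, 236, 235, 235, 235, 236, 236, 236, 236, 236, 236, 236, 236, 236, 236, 236, 236, 236, 233, 225, 218, 229, 233, 235, 236, 238, 239, 239, 234, 205, 122, 53, 37, 37, 36, 38, 36, 37, 36, 38, 36, 38, 36, 37, 44, 88, 175, 233, 240, 240, 239, 239, 238, 234, 228, 237, 242, 243, 242, 231, 162, 77, 48, 47, 46, 46, 46, 47, 48, 47, 46, 49, 47, 49, 48, 47, 47, 50, 48, 49, 48, 48, 50, 48, 49, 50, 56, 103, 192, 240, 246, 246, 246, 241, 232, 232, 237, 239, 240, 240, 240, 232, 168, 77, 41, 39, 39, 40, 38, 39, 38, 39, 39, 39, 39, 39, 39, 57, 118, 186, 227, 238, 240, 241, 241, 242, 242, 238, 216, 207, 235, 239, 238, 239, 238, 238, 238, 238, 239, 238, 238, 238, 239, 238, 239, 238, 239, 239, 238]
```

Seated: rim width 109 px (109.9 expected seated vs 112.5 unseated), centre 1 mm toward the pins. Now to the knob.

```bash
python3 - <<'E'
from h import *
s=telemetry.get_state()
rows(s['eef_pos'],s['ee_rot'][2],[tp(-125,0,0,0,.15,14),tp(-125,0,0,0,.13,4),tp(-125,0,0,0,.13,2)])
E
```

```text
[[5.0, 9.0, 0.7, -0.112], [4.0, 9.5, 0.6, -0.112], [2.9, 9.8, 0.7, -0.112], [1.7, 10.1, 0.7, -0.113], [0.6, 10.3, 0.7, -0.112], [-0.5, 10.3, 0.6, -0.112], [-1.7, 10.1, 0.7, -0.112], [-2.8, 9.9, 0.7, -0.112], [-3.9, 9.5, 0.7, -0.112], [-4.9, 9.0, 0.6, -0.112]]
[[-5.9, 8.4, 0.7, -0.113], [-6.8, 7.7, 0.7, -0.112], [-7.7, 6.9, 0.7, -0.112], [-8.3, 6.0, 0.6, -0.112], [-0.0, -0.0, 5.0, 0.0], [-0.0, -0.0, 5.0, 0.0], [-0.0, -0.0, 5.0, 0.0], [-0.0, -0.0, 5.0, 0.0], [-0.0, -0.0, 0.0, 0.0], [-0.0, -0.0, 0.0, 0.0]]
```

Request:
{"fn": "servo_tool", "kwargs": {"series": [[[5,9,0.7,-0.112],[4,9.5,0.7,-0.112],[2.9,9.8,0.7,-0.112],[1.7,10,0.7,-0.112],[0.6,10.3,0.7,-0.112],[-0.5,10.3,0.7,-0.112],[-1.7,10,0.7,-0.112],[-2.8,10,0.7,-0.112],[-3.9,9.5,0.7,-0.112],[-5,9,0.7,-0.112]]], "claw": 0.05}}

```text
t: 15.1
eef_pos: [0.5206, -0.1646, 0.1522]
ee_rot: [3.141, 0.002, -0.267]
force: [0.6, -0.4, 0.8]
width: 0.0416
gripper_force: 0.0
```

Request:
{"fn": "servo_tool", "kwargs": {"series": [[[-5.9,8.4,0.7,-0.112],[-6.8,7.7,0.7,-0.112],[-7.7,6.9,0.7,-0.112],[-8.3,6,0.7,-0.112],[0,0,5,0],[0,0,5,0],[0,0,5,0],[0,0,5,0],[0,0,0,0],[0,0,0,0]]]}}

```text
t: 15.93
eef_pos: [0.4899, -0.1902, 0.1301]
ee_rot: [-3.141, 0.001, 0.175]
force: [-0.8, -1.5, 0.6]
width: 0.0421
gripper_force: 0.0
```

```bash
python3 - <<'E'
from h import *
s=telemetry.get_state();c=eyes.calibration('wrist');im=eyes.grab_frame('wrist');cv2.imwrite('pics/w10.png',im[:,:,::-1])
print(s['t'],s['eef_pos'],Bn(s['eef_pos']),np.degrees(s['ee_rot'][2]-TH),s['width'],s['force'],ray(c,280,210)[0])
print('exp',[proj(c,[*W(-125,0),z]).round() for z in (.06,.075,.09)])
for q in trace('wrist','knob_grip')[:1]:
    m=q['mask'];ys,xs=np.nonzero(m);print('knob',q['conf'],len(xs),xs.min(),xs.max(),ys.min(),ys.max())
    print({int(v):(int(np.nonzero(m[v])[0].min()),int(np.nonzero(m[v])[0].max())) for v in range(ys.min(),ys.max(),8)})
g=im.max(2)
u,v=proj(c,[*W(-125,0),.075]).astype(int)
for k in range(max(v-70,0),min(v+60,419),8): print(k,g[k,u-66:u+68:4].tolist())
E
```

```text
15.9333 [ 0.48986831 -0.19015876  0.13010441] [-1.24367681e+02  5.89547548e-02] -0.1398096042337326 0.0420594645942577 [-0.78818344 -1.50443799  0.61611774] [ 0.56940791 -0.1771102   0.28823376]
exp [array([274., 219.]), array([274., 226.]), array([274., 234.])]
knob 0.57 4195 240 312 184 270
{184: (281, 281), 192: (253, 299), 200: (246, 307), 208: (244, 309), 216: (241, 311), 224: (240, 312), 232: (244, 309), 240: (249, 303), 248: (257, 293), 256: (267, 286), 264: (268, 286)}
156 [193, 233, 233, 234, 234, 164, 190, 192, 191, 191, 188, 187, 232, 238, 240, 239, 239, 239, 240, 241, 240, 242, 243, 178, 183, 138, 105, 111, 117, 171, 223, 236, 236, 236]
164 [200, 232, 233, 234, 233, 161, 189, 188, 191, 191, 189, 191, 233, 237, 239, 239, 239, 238, 240, 240, 239, 242, 243, 177, 177, 110, 96, 100, 108, 145, 231, 236, 236, 235]
172 [180, 230, 233, 234, 233, 152, 193, 193, 189, 187, 191, 193, 231, 237, 240, 239, 239, 237, 240, 240, 240, 242, 242, 175, 180, 216, 110, 114, 114, 170, 231, 236, 236, 236]
180 [190, 231, 233, 234, 232, 183, 192, 192, 191, 191, 193, 193, 227, 236, 239, 239, 239, 237,
[... 1496 characters left out ...]
, 19, 24, 119, 120, 121, 121, 121]
260 [120, 120, 121, 123, 171, 138, 19, 22, 103, 191, 191, 190, 190, 188, 189, 136, 30, 180, 121, 32, 179, 195, 195, 196, 143, 184, 83, 17, 20, 76, 140, 123, 120, 121]
268 [122, 120, 121, 126, 199, 23, 18, 22, 77, 189, 186, 188, 189, 191, 191, 189, 147, 163, 140, 157, 195, 195, 191, 193, 177, 171, 78, 18, 18, 17, 149, 129, 120, 120]
276 [121, 120, 121, 121, 61, 18, 21, 21, 79, 186, 187, 188, 192, 192, 192, 190, 191, 193, 194, 194, 193, 190, 192, 195, 194, 196, 126, 16, 16, 18, 24, 120, 121, 120]
284 [120, 120, 119, 113, 20, 19, 23, 21, 134, 144, 143, 142, 143, 142, 115, 123, 140, 141, 145, 143, 144, 147, 146, 146, 145, 143, 141, 19, 18, 19, 19, 70, 120, 119]
```

Knob disc 72 px → disc top z≈0.059, bar aligned with bench x, centred within 2 mm. Descend to TCP z≈0.063 and grip.

Request:
{"fn": "servo_tool", "kwargs": {"series": [[[0,0,10,0],[0,0,12,0],[0,0,12,0],[0,0,10,0],[0,0,8,0],[0,0,6,0],[0,0,5,0],[0,0,3,0],[0,0,1,0],[0,0,0,0]]]}}

```text
t: 16.87
eef_pos: [0.49, -0.1904, 0.0637]
ee_rot: [3.142, 0.0, 0.175]
force: [-0.1, -0.2, 0.4]
width: 0.042
gripper_force: 0.0
```

Request:
{"fn": "servo_tool", "kwargs": {"series": [[[0,0,0,0],[0,0,0,0],[0,0,0,0],[0,0,0,0],[0,0,0,0],[0,0,0,0],[0,0,0,0],[0,0,0,0],[0,0,0,0],[0,0,0,0]]], "claw": 1, "grip_force": 20}}

```text
t: 17.7
eef_pos: [0.4902, -0.1908, 0.064]
ee_rot: [3.141, -0.0, 0.175]
force: [1.0, -6.2, 0.8]
width: 0.0138
gripper_force: 20.0
```

```bash
python3 - <<'E'
from h import *
s=telemetry.get_state();print(s['t'],s['eef_pos'],Bn(s['eef_pos']),s['ee_rot'],s['force'],s['moment'],s['width'])
b=Bn(s['eef_pos']);z=s['eef_pos'][2]
psi=s['ee_rot'][2]; N=16; dr=.12
w=[]
for i in range(1,N+1):
    q=W(b[0]+25*dr*i,b[1]); w.append((q[0],q[1],z,psi-dr*i,1))
rows(s['eef_pos'],psi,w)
E
```

```text
17.7 [ 0.49022329 -0.19080253  0.06398822] [-124.13170698   -0.63729751] [ 3.14096238e+00 -4.23107766e-04  1.75402581e-01] [ 0.97735327 -6.15491111  0.76660633] [-2.05378937 -0.2407375   0.05975267] 0.013817748681981861
[[3.0, -0.0, -0.0, 0.12], [3.0, -0.4, -0.0, 0.12], [2.9, -0.7, -0.0, 0.12], [2.8, -1.0, -0.0, 0.12], [2.7, -1.4, -0.0, 0.12], [2.4, -1.7, -0.0, 0.12], [2.3, -2.0, -0.0, 0.12], [2.0, -2.2, -0.0, 0.12], [1.7, -2.5, -0.0, 0.12], [1.4, -2.6, -0.0, 0.12]]
[[1.1, -2.8, -0.0, 0.12], [0.7, -2.9, -0.0, 0.12], [0.4, -3.0, -0.0, 0.12], [0.0, -3.0, -0.0, 0.12], [-0.3, -3.0, -0.0, 0.12], [-0.7, -2.9, -0.0, 0.12]]
```

Request:
{"fn": "servo_tool", "kwargs": {"series": [[[3,1,0,0.12],[3,-0.4,0,0.12],[2.9,-0.7,0,0.12],[2.8,-1,0,0.12],[2.7,-1.4,0,0.12],[2.4,-1.7,0,0.12],[2.3,-2,0,0.12],[2,-2.2,0,0.12],[1.7,-2.5,0,0.12],[1.4,-2.6,0,0.12]]]}}

```text
t: 18.53
eef_pos: [0.5198, -0.1856, 0.064]
ee_rot: [-3.141, 0.0, -1.031]
force: [-0.5, 0.6, 3.3]
width: 0.0141
gripper_force: 20.0
```

```bash
python3 - <<'E'
from h import *
from scipy.optimize import least_squares
s=telemetry.get_state();print(s['t'],s['eef_pos'],Bn(s['eef_pos']),s['ee_rot'],s['force'],s['moment'],s['width'])
# tip in w7 with old wrist pose unknown -> detect in current images
for cam in ('top','wrist'):
    im,c=snap(cam,cam+'_a.png')
    e=proj(c,[*W(87,0),.059]);bc=proj(c,[*W(30,-1),.0665]);print(cam,'exp tip px',e,'exp bearing',bc)
    hsv=cv2.cvtColor(im,cv2.COLOR_RGB2HSV);m=(((hsv[...,0]<10)|(hsv[...,0]>170))&(hsv[...,1]>110)&(hsv[...,2]>80)).astype(np.uint8)
    n,l,st,ce=cv2.connectedComponentsWithStats(m)
    for i in range(1,n):
        if st[i,4]>2 and (np.hypot(*(ce[i]-e))<60 or np.hypot(*(ce[i]-bc))<40): print(st[i],ce[i],Bn(atz(c,*ce[i],.059)),Bn(atz(c,*ce[i],.0665)))
E
```

```text
18.5333 [ 0.51978217 -0.18563836  0.06399859] [-94.12537126  -0.76297894] [-3.14122316e+00  3.04610820e-04 -1.03051699e+00] [-0.46214659  0.57372781  3.27896529] [0.41503883 0.31881885 0.0526096 ] 0.014106147573884347
top exp tip px [358.36064571 155.14516903] exp bearing [362.34168396 172.43409923]
[397 167   3   5   6] [398.33333333 168.83333333] [  24.39761386 -117.24530065] [  23.40640774 -115.20089659]
[358 168   9  10  48] [362.08333333 172.39583333] [31.27097786 -1.69605418] [30.24580973 -0.22259088]
wrist exp tip px [-50.18811173 151.75541063] exp bearing [ 52.85900676 190.31616779]
[  17  161   67   60 1649] [ 51.61370528 189.49545179] [35.34629266  2.4754294 ] [30.66393497 -1.22679002]
```

```bash
cat > tip.py <<'E'
from h import *
from scipy.spatial.transform import Rotation as Ro
s=telemetry.get_state();c=eyes.calibration('wrist')
def T(p,r): M=np.eye(4);M[:3,:3]=Ro.from_euler('xyz',r).as_matrix();M[:3,3]=p;return M
C=np.eye(4);C[:3,:3]=cv2.Rodrigues(np.array(c['rvec'],float))[0];C[:3,3]=np.ravel(c['tvec'])
X=C@T(s['eef_pos'],s['ee_rot'])
def calib(p,r):
    M=X@np.linalg.inv(T(p,r)); d=dict(c);d['rvec']=cv2.Rodrigues(M[:3,:3])[0];d['tvec']=M[:3,3];return d
for f,p,r in [('w7',[.60294367,-.1109768,.05887521],[-3.14135115,-1.77e-4,-1.38968871]),('w9',[.60285045,-.09879975,.16372459],[-3.136,-.001,-1.392]),('w6',[.66804832,-.03127666,.05882848],[-3.14015,.0004,-1.91326861])]:
    d=calib(p,r);im=cv2.imread(f'pics/{f}.png');im=cv2.resize(im,(560,420),interpolation=cv2.INTER_AREA)[:,:,::-1].copy()
    e=proj(d,[*W(87,0),.059]);hsv=cv2.cvtColor(im,cv2.COLOR_RGB2HSV);m=(((hsv[...,0]<10)|(hsv[...,0]>170))&(hsv[...,1]>110)&(hsv[...,2]>80)).astype(np.uint8)
    n,l,st,ce=cv2.connectedComponentsWithStats(m)
    for i in range(1,n):
        if st[i,4]>4 and np.hypot(*(ce[i]-e))<30: print(f,'red band',st[i],Bn(atz(d,*ce[i],.059)))
    # profile along plunger axis at 0.5mm
    print([int(im[tuple(np.round(proj(d,[*W(x,1 if f!='w9' else 0),.0605])).astype(int)[::-1])].min()) for x in np.arange(78,98,.75)])
    print([im[tuple(np.round(proj(d,[*W(x,0.5),.0605])).astype(int)[::-1])].tolist() for x in np.arange(80,92,1)])
E
python3 tip.py
```

```text
w7 red band [ 97 154  11  15 121] [90.56243809  0.19180725]
[41, 40, 41, 40, 46, 106, 109, 111, 133, 172, 192, 194, 202, 186, 47, 6, 0, 0, 57, 127, 194, 196, 197, 196, 196, 197, 197]
[[40, 102, 173], [47, 104, 169], [106, 113, 125], [121, 117, 107], [146, 143, 131], [217, 212, 195], [220, 215, 198], [229, 227, 212], [221, 159, 145], [231, 20, 9], [231, 8, 0], [232, 16, 4]]
w9 red band [170 124   5  10  42] [ 8.97529709e+01 -8.80547582e-02]
[45, 45, 45, 45, 48, 69, 105, 142, 180, 202, 208, 208, 199, 148, 62, 6, 19, 78, 157, 202, 202, 214, 213, 213, 213, 214, 214]
[[45, 112, 185], [48, 112, 185], [69, 115, 174], [105, 124, 148], [200, 195, 180], [224, 219, 202], [228, 224, 208], [231, 215, 199], [234, 162, 148], [238, 20, 6], [238, 29, 19], [237, 91, 78]]
w6 red band [116  57  19  20 162] [89.53068615  0.68366162]
[48, 49, 49, 49, 47, 65, 116, 134, 196, 216, 214, 218, 161, 46, 1, 0, 0, 37, 145, 220, 219, 223, 222, 223, 222, 220, 219]
[[50, 120, 198], [49, 119, 197], [74, 123, 185], [144, 144, 137], [200, 196, 181], [238, 234, 224], [238, 236, 228], [237, 222, 210], [241, 55, 46], [242, 14, 0], [241, 15, 0], [242, 66, 55]]
```

Request:
{"fn": "servo_tool", "kwargs": {"series": [[[1,-2.5,0,0.11],[0.7,-2.6,0,0.11],[0.4,-2.7,0,0.11],[0.1,-2.7,0,0.11],[0,0,0,0],[0,0,0,0],[0,0,0,0],[0,0,0,0],[0,0,0,0],[0,0,0,0]]]}}

```text
t: 19.47
eef_pos: [0.5303, -0.1838, 0.064]
ee_rot: [-3.141, 0.0, -1.46]
force: [-0.8, 5.0, 5.5]
width: 0.0136
gripper_force: 20.0
```

```bash
cat > chk.py <<'E'
from h import *
import sys
s=telemetry.get_state();print(s['t'],s['eef_pos'],Bn(s['eef_pos']),s['ee_rot'][2],'knob',.1754-s['ee_rot'][2],s['force'],s['width'])
for cam in ('top','wrist'):
    im,c=snap(cam,cam+sys.argv[1]+'.png')
    for nm,e in (('band',proj(c,[*W(94,0),.059])),('gauge',proj(c,[*W(153,0),.074])),('plug',proj(c,[*W(41,-1),.0665]))):
        hsv=cv2.cvtColor(im,cv2.COLOR_RGB2HSV);m=(((hsv[...,0]<12)|(hsv[...,0]>168))&(hsv[...,1]>90)&(hsv[...,2]>80)).astype(np.uint8)
        n,l,st,ce=cv2.connectedComponentsWithStats(m,connectivity=8)
        print(cam,nm,e.round(1))
        for i in range(1,n):
            if st[i,4]>1 and np.hypot(*(ce[i]-e))<(35 if cam=='wrist' else 9):
                ys,xs=np.nonzero(l==i);print('  ',st[i].tolist(),ce[i].round(1),'band/plug/gauge',Bn(atz(c,*ce[i],.059)).round(1),Bn(atz(c,*ce[i],.0665)).round(1),Bn(atz(c,*ce[i],.074)).round(1))
E
python3 chk.py _b
```

```text
19.4667 [ 0.53027319 -0.18377518  0.0639561 ] [-83.47019683  -0.77775479] -1.4604876021600415 knob 1.6358876021600415 [-0.84422243  5.00721176  5.51912188] 0.013641246376072709
top band [358. 153.]
   [358, 153, 1, 2, 2] [358.  153.5] band/plug/gauge [92.3  0.2] [91.   1.6] [89.7  3.1]
top gauge [355.3 133.7]
top plug [361.7 169. ]
   [357, 164, 10, 11, 55] [361.5 168.8] band/plug/gauge [42.8 -1.8] [41.8 -0.3] [40.7  1.1]
wrist band [-20.8 278. ]
wrist gauge [-157.8  299.9]
wrist plug [ 58.9 277.2]
   [34, 253, 55, 35, 719] [ 64.2 266.3] band/plug/gauge [42.2 -4. ] [36.1 -7.7] [ 30.  -11.3]
```

Request:
{"fn": "servo_tool", "kwargs": {"series": [[[0,0,0,0],[0,0,0,0],[0,0,0,0],[0,0,0,0],[0,0,0,0],[0,0,-6,0],[0,0,-15,0],[0,0,-22,0],[0,0,-25,0],[0,0,-20,0]]], "claw": 0.1}}

```text
t: 20.4
eef_pos: [0.5305, -0.1844, 0.1538]
ee_rot: [-3.141, -0.0, -1.464]
force: [0.9, 0.5, 0.8]
width: 0.0395
gripper_force: 0.0
```

```bash
python3 - <<'E'
from h import *
s=telemetry.get_state();print(s['eef_pos'],s['width'])
rows(s['eef_pos'],s['ee_rot'][2],[tp(105,75,-90,0,.15,9),tp(105,75,-90,0,.15,1)])
E
```

```text
[ 0.53047931 -0.18443486  0.15377563] 0.039459491769681526
[[-10.0, -20.3, 0.4, -0.008], [-9.7, -20.3, 0.4, -0.008], [-9.7, -20.5, 0.5, -0.008], [-9.4, -20.5, 0.4, -0.007], [-9.4, -20.6, 0.4, -0.008], [-9.1, -20.6, 0.4, -0.008], [-9.0, -20.7, 0.4, -0.008], [-8.8, -20.8, 0.5, -0.008], [-8.7, -20.9, 0.4, -0.008], [0.0, -0.0, -0.0, 0.0]]
```

Request:
{"fn": "servo_tool", "kwargs": {"series": [[[-10,-20.3,0,-0.008],[-10,-20.3,0,-0.008],[-10,-20.5,0,-0.008],[-9.5,-20.5,0,-0.008],[-9.4,-20.6,0,-0.008],[-9,-20.6,0,-0.008],[-9,-20.7,0,-0.008],[-8.8,-20.8,0,-0.008],[-8.7,-20.9,0,-0.008],[0,0,0,0]]]}}

```text
t: 21.23
eef_pos: [0.7049, -0.0733, 0.1514]
ee_rot: [-3.141, -0.0, -1.39]
force: [-0.6, -0.1, 0.4]
width: 0.039
gripper_force: 0.0
```

```bash
cat > gauge.py <<'E'
from h import *
import sys
s=telemetry.get_state();im,c=snap('wrist',sys.argv[1]);print(s['t'],Bn(s['eef_pos']))
hsv=cv2.cvtColor(im,cv2.COLOR_RGB2HSV);m=(((hsv[...,0]<12)|(hsv[...,0]>168))&(hsv[...,1]>90)&(hsv[...,2]>80)).astype(np.uint8)
n,l,st,ce=cv2.connectedComponentsWithStats(m)
for nm,x,y,z,r in (('plug',41,-1,.0665,50),('band',94,0,.059,40),('needle',153,0,.074,45)):
    e=proj(c,[*W(x,y),z]);print(nm,'exp px',e.round(1))
    for i in range(1,n):
        if st[i,4]>3 and np.hypot(*(ce[i]-e))<r:
            ys,xs=np.nonzero(l==i);P=np.array([Bn(atz(c,u,v,z)) for u,v in zip(xs,ys)])
            print('  ',st[i].tolist(),'mean',P.mean(0).round(1),'min',P.min(0).round(1),'max',P.max(0).round(1))
            if nm=='needle':
                q=P-P.mean(0);v=np.linalg.svd(q)[2][0];t=q@v;print('   axis deg',np.degrees(np.arctan2(v[1],v[0])).round(1),'ends',P[t.argmin()].round(1),P[t.argmax()].round(1))
# white dial centre
w=((hsv[...,1]<60)&(hsv[...,2]>200)).astype(np.uint8)
n,l,st,ce=cv2.connectedComponentsWithStats(w);e=proj(c,[*W(153,0),.074])
for i in range(1,n):
    if st[i,4]>300 and np.hypot(*(ce[i]-e))<60: 
        u,v=st[i,0]+st[i,2]/2,st[i,1]+st[i,3]/2;print('white',st[i],Bn(atz(c,u,v,.074)).round(1))
E
python3 gauge.py w11.png
```

```text
21.2333 [107.86131326  77.22484126]
plug exp px [361.1 119.9]
   [341, 99, 42, 43, 833] mean [40.9 -0.9] min [ 24.7 -16.1] max [56.6 15. ]
band exp px [292.  120.9]
   [294, 116, 6, 10, 54] mean [90.7 -0.4] min [88.5 -3.7] max [92.5  3.1]
needle exp px [214.5 120.9]
   [216, 124, 9, 20, 31] mean [149.3   9.5] min [146.6   2.2] max [152.1  16.2]
   axis deg 112.1 ends [152.    2.2] [146.7  16.2]
white [ 182   86   65   68 3261] [153.   -0.7]
```

```bash
cat >> tip.py <<'E'
print('---')
for f,p,r in [('w9',[.60285045,-.09879975,.16372459],[-3.136,-.001,-1.392]),('w6',[.66804832,-.03127666,.05882848],[-3.14015,.0004,-1.91326861]),('w11',None,None),('w1',[.48079397,.00124762,.36133958],[-3.14058506,1.78e-4,-1.39322336])]:
    d=calib(p,r) if p else c;im=cv2.resize(cv2.imread(f'pics/{f}.png'),(560,420),interpolation=cv2.INTER_AREA)[:,:,::-1].copy()
    hsv=cv2.cvtColor(im,cv2.COLOR_RGB2HSV)
    # unwrap dial: redness by angle
    res=[]
    for a in range(0,360,6):
        v=0
        for rr in (8,10,12,14,16):
            u=proj(d,[*W(153+rr*np.cos(np.radians(a)),-.5+rr*np.sin(np.radians(a))),.074]).round().astype(int)
            if 0<=u[0]<560 and 0<=u[1]<420: x=im[u[1],u[0]].astype(int); v+=x[0]-(x[1]+x[2])//2
        res.append((v//5,a))
    print(f,sorted(res,reverse=True)[:5])
E
python3 tip.py | sed -n '/---/,$p'
```

```text
---
w9 [(np.int64(113), 180), (np.int64(50), 174), (np.int64(21), 186), (np.int64(15), 168), (np.int64(15), 0)]
w6 [(np.int64(107), 168), (np.int64(76), 162), (np.int64(22), 156), (np.int64(19), 174), (np.int64(9), 210)]
w11 [(np.int64(83), 120), (np.int64(37), 126), (np.int64(23), 114), (np.int64(12), 96), (np.int64(12), 6)]
w1 [(np.int64(82), 174), (np.int64(70), 180), (np.int64(44), 168), (np.int64(14), 6), (np.int64(13), 270)]
```

Needle has moved from 180° to ~117° (clockwise 63° ≈ 1.8 mm); about 3.2 mm more is needed → 0.13 rad. Re-grip the knob.

```bash
python3 - <<'E'
from h import *
s=telemetry.get_state()
x,y=.53027+.0002,-.1838
rows(s['eef_pos'],s['ee_rot'][2],[(x,y,.152,-1.461,10),(x,y,.064,-1.461,8),(x,y,.064,-1.461,2)])
E
```

```text
[[7.7, 19.0, -0.1, 0.007], [7.8, 18.9, -0.1, 0.007], [8.0, 18.8, -0.0, 0.007], [8.1, 18.8, -0.1, 0.007], [8.3, 18.7, -0.1, 0.007], [8.3, 18.7, -0.1, 0.007], [8.5, 18.6, -0.1, 0.007], [8.6, 18.6, -0.0, 0.007], [8.8, 18.5, -0.1, 0.007], [8.9, 18.4, -0.1, 0.007]]
[[-0.0, 0.0, 11.0, -0.0], [-0.0, 0.0, 11.0, -0.0], [-0.0, 0.0, 11.0, -0.0], [-0.0, 0.0, 11.0, -0.0], [-0.0, 0.0, 11.0, -0.0], [-0.0, 0.0, 11.0, -0.0], [-0.0, 0.0, 11.0, -0.0], [-0.0, 0.0, 11.0, -0.0], [-0.0, 0.0, -0.0, -0.0], [-0.0, 0.0, -0.0, -0.0]]
```

Request:
{"fn": "servo_tool", "kwargs": {"series": [[[7.7,19,0,0.007],[7.8,19,0,0.007],[8,18.8,0,0.007],[8,18.8,0,0.007],[8.3,18.7,0,0.007],[8.3,18.7,0,0.007],[8.5,18.6,0,0.007],[8.6,18.6,0,0.007],[8.8,18.5,0,0.007],[9,18.4,0,0.007]]]}}

```text
t: 22.12
eef_pos: [0.5273, -0.1854, 0.1522]
ee_rot: [-3.141, 0.0, -1.463]
force: [0.1, 0.1, 0.0]
width: 0.0396
gripper_force: 0.0
```

Request:
{"fn": "servo_tool", "kwargs": {"series": [[[0,0,0,0],[0,0,11,0],[0,0,12,0],[0,0,12,0],[0,0,12,0],[0,0,12,0],[0,0,11,0],[0,0,10,0],[0,0,7,0],[0,0,0,0]]]}}

```text
t: 22.95
eef_pos: [0.5286, -0.1845, 0.0632]
ee_rot: [3.14, 0.0, -1.463]
force: [-0.9, 0.2, 1.3]
width: 0.0392
gripper_force: 0.0
```

Request:
{"fn": "servo_tool", "kwargs": {"series": [[[0,0,0,0],[0,0,0,0],[0,0,0,0],[0,0,0,0],[0,0,0,0],[0,0,0,0],[0,0,0,0],[0,0,0,0],[0,0,0,0],[0,0,0,0]]], "claw": 1}}

```text
t: 23.78
eef_pos: [0.5302, -0.1845, 0.0653]
ee_rot: [-3.14, -0.0, -1.462]
force: [4.1, 2.2, 2.0]
width: 0.0135
gripper_force: 20.0
```

```bash
python3 - <<'E'
from h import *
s=telemetry.get_state();print(s['t'],s['eef_pos'],Bn(s['eef_pos']),s['ee_rot'],s['force'],s['moment'],s['width'])
psi=s['ee_rot'][2];b=Bn(s['eef_pos'])
rows(s['eef_pos'],psi,[(*W(b[0]+25*.033*i,b[1]),s['eef_pos'][2],psi-.033*i,1) for i in range(1,5)])
E
```

```text
23.7833 [ 0.53021024 -0.18452663  0.06531487] [-83.66459109  -1.50634062] [-3.13957505e+00 -3.87492104e-04 -1.46232028e+00] [4.10558753 2.15653087 2.01208226] [ 0.81558388 -1.59085543  0.08676451] 0.013479423510888279
[[-0.1, -0.8, -0.0, 0.033], [-0.0, -0.8, -0.0, 0.033], [-0.2, -0.9, -0.0, 0.033], [-0.1, -0.8, -0.0, 0.033]]
```

Request:
{"fn": "servo_tool", "kwargs": {"series": [[[0,-1.5,0,0],[0,-0.8,0,0.033],[0,-0.8,0,0.033],[0,-0.8,0,0.033],[0,-0.8,0,0.033],[0,0,0,0],[0,0,0,0],[0,0,0,0],[0,0,0,0],[0,0,0,0]]]}}

```text
t: 24.62
eef_pos: [0.5335, -0.184, 0.0653]
ee_rot: [3.141, 0.0, -1.595]
force: [0.6, 4.1, 7.1]
width: 0.0138
gripper_force: 20.0
```

```bash
python3 - <<'E'
from h import *
s=telemetry.get_state();print(s['t'],s['eef_pos'],Bn(s['eef_pos']),s['ee_rot'],s['force'],s['moment'],s['width'])
E
```

```text
24.6167 [ 0.53347065 -0.1839609   0.06525794] [-80.35550442  -1.52404293] [ 3.14123077e+00  3.35375446e-04 -1.59504454e+00] [0.56826733 4.11543752 7.09936073] [ 1.75018481  0.03336554 -0.0563626 ] 0.013820816777709178
```

Moved +3.3 mm, turned 0.133. Release, rise and inspect the needle again.

Request:
{"fn": "servo_tool", "kwargs": {"series": [[[0,0,0,0],[0,0,0,0],[0,0,0,0],[0,0,0,0],[0,0,0,0],[0,0,-6,0],[0,0,-15,0],[0,0,-22,0],[0,0,-25,0],[0,0,-20,0]]], "claw": 0.1}}

```text
t: 25.45
eef_pos: [0.5339, -0.1844, 0.1547]
ee_rot: [-3.141, -0.0, -1.595]
force: [0.6, -0.4, 0.2]
width: 0.0397
gripper_force: 0.0
```

Request:
{"fn": "servo_tool", "kwargs": {"series": [[[-8,-20.3,0,-0.02],[-8,-20.3,0,-0.02],[-8,-20.5,0,-0.02],[-8,-20.5,0,-0.02],[-8,-20.6,0,-0.02],[-8,-20.6,0,-0.02],[-8,-20.7,0,-0.02],[-8,-20.8,0,-0.02],[-8,-20.8,0,-0.02],[0,0,0,-0.02]]]}}

```text
t: 26.28
eef_pos: [0.717, -0.1004, 0.1522]
ee_rot: [-3.141, -0.0, -1.392]
force: [0.3, -0.6, 0.3]
width: 0.0393
gripper_force: 0.0
```

```bash
python3 gauge.py w12.png; sed "s/'w11'/'w12'/" tip.py > tip2.py; python3 tip2.py | grep w12
python3 - <<'E'
from h import *
im=eyes.grab_frame('top');c=eyes.calibration('top')
for n,z in [('reel_center',.09),('tape_roll_center',.069),('spanner_center',.056)]:
    for r in trace('top',n)[:1]:
        ys,xs=np.nonzero(r['mask']);print(n,r['conf'],xs.mean().round(1),ys.mean().round(1),Bn(atz(c,xs.mean(),ys.mean(),z)).round(1))
a=cv2.imread('pics/top0.png')[:,:,::-1].astype(int);d=np.abs(im.astype(int)-a).sum(2)
for nm,(u,v) in dict(reel=(311,192),tape=(320,242),spanner=(267,147)).items(): print(nm,'diff',d[v-10:v+11,u-20 if nm=='spanner' else u-10:u+21 if nm=='spanner' else u+11].max())
E
```

```text
26.2833 [114.99066813  48.42554334]
plug exp px [366.3 157.1]
   [342, 138, 42, 40, 746] mean [44.2 -0.8] min [ 27.7 -16. ] max [60.5 15.3]
band exp px [299.7 157. ]
   [297, 152, 6, 10, 51] mean [93.9 -0.3] min [92.  -4.1] max [96.3  3.3]
needle exp px [225.8 159.4]
   [203, 156, 20, 4, 31] mean [163.8  -1.8] min [156.   -2.6] max [170.7  -0.3]
   axis deg 173.4 ends [170.7  -2.6] [156.   -0.3]
   [228, 159, 2, 2, 4] mean [150.9   0. ] min [150.5  -0.4] max [151.3   0.4]
   axis deg -137.4 ends [151.3   0.4] [150.5  -0.4]
white [ 195  127   62   62 2866] [152.8  -1.1]
w12 [(np.int64(85), 348), (np.int64(56), 354), (np.int64(18), 342), (np.int64(15), 0), (np.int64(12), 96)]
reel_center 0.25 363.9 183.3 [-6.8  5. ]
spanner_center 0.56 253.0 149.2 [158.8 322.8]
reel diff 406
tape diff 199
spanner diff 512
```

Needle has turned ~187° (≈5.2 mm); the arm is clear. Handing in.

```bash
python3 -c "
from station import ticket
print(ticket.job_done())"
```

```text
the job is handed in; nothing more can be done
None
```

The bearing is seated in the pocket against both stop pins, and the needle shows the plunger pushed in about 5.2 mm of its 10 mm; the knob is released, the arm is clear, and the job was handed in at about 26 s. The reel was unmoved and the spanner clear at my last wrist views; the tape was never approached, and a final top-camera check of all three was inconclusive.

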